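# Load the enamel jar mixer and set its speed fader

## Task

Load the two jars of enamel, the red and the blue, into the slanted pockets of the jar mixer, one in each (either way round), cap up and fully down. Only when both are in, slide the red speed fader along its track until its white line is in line with the brass pointer. Do not knock a jar over, and leave the pointer and everything else on the bench where they are.

Things in the scene. Friction and masses are not known exactly. Their poses are not given: they have to be found in the camera images.
- mixer: jar mixer: grey wedge-shaped bench machine, fixed, 225 mm deep, 270 mm wide; origin at the centre of its underside, x towards its high back, y to its left, z up. Its flat top (the deck, 240 mm up the slope, 270 mm wide) slopes at 25 degrees, from 59 mm high at the front edge near the robot to 161 mm at the back; the deck's centre is 110 mm above the origin
- pocket_left (a point): centre of the mouth of the left (+y) slanted pocket: round blind bore 50 mm in diameter, 45 mm deep, 3 mm chamfer, yellow ring round it, sunk square into the sloping deck. Axes: z out of the pocket, square to the deck (leaning 25 degrees from vertical to the machine's front); x up the slope; y to the machine's left
- pocket_right (a point): the same for the right (-y) pocket, 120 mm from the other; both are 50 mm up the slope from the deck's centre
- jar_red: closed round jar of red enamel with a white cap, 44 mm in diameter from foot to cap, 110 mm tall, 0.15 to 0.31 kg, standing on the bench; origin at the centre of its underside, z to the cap. Fully down in a pocket it stands 65 mm out of the deck; it slides freely down the pocket when let go
- jar_blue: the same kind of jar, with blue enamel
- fader (a joint): position in m of the mixer's red speed fader along its track, 0 at the right (-y) end to 0.16 at the left (+y) end of its travel. It slides with about 2 N of friction and stays where it is left
- fader_line (a point): white line on the red fader grip, at the centre of the grip's top. The grip is 50 mm long up the slope, 22 mm wide along the track, its top 42 mm above the deck; it sits 70 mm down the slope from the deck's centre. Axes: y along the track to the machine's left (the way the fader value grows), z square out of the deck, x up the slope
- index (a joint): position in m of the brass pointer on the same scale as the fader: equal values mean that fader line and pointer are in line. It is very stiff (20 N) and is not to be moved
- index_tip (a point): lower end of the brass pointer's top. The pointer is a bar 24 mm long up the slope, 7 mm wide and 9 mm high on the deck, between fader track and pockets, its lower end 11 mm up the slope from the fader grip. Same axes as fader_line
- tub_pink: round plastic tub of pink enamel, 76 mm across, 34 mm high; a bystander, to be left alone; origin at the centre of its underside
- tub_red: round plastic tub of red enamel, 76 mm across, 34 mm high; a bystander, to be left alone; origin at the centre of its underside
- tub_white: round plastic tub of white enamel, 76 mm across, 34 mm high; a bystander, to be left alone; origin at the centre of its underside
- brush_pot: steel pot 76 mm across and 100 mm high, with brushes standing out of it to about 200 mm; a bystander, to be left alone; origin at the centre of its underside
- bench_block: square steel bench block 90 x 90 x 25 mm; a bystander, to be left alone; origin at the centre of its underside
- mallet: hammer lying on the bench, 240 mm long; a bystander, to be left alone
- bowl: small copper bowl, 78 mm across, 22 mm high, on a fixed sheet of paper 4 mm thick; a bystander, to be left alone; origin at the centre of its underside
Things that resemble listed ones, but are neither listed nor needed, are in the scene too. What is shaped like the jar_red but orange is not meant.

How it is judged:
By the outcome, as a careful person would: the job done as asked, in the order asked, and still so for the second after the job is handed in, with the robot touching nothing.
It also fails if it takes over 64 s, if anything falls off the work surface, if the arm or the gripper's body presses on something with over 40 N, if the wrist force passes 120 N, or if a joint passes its speed limit or range.

## Robot

A 7-joint arm with a two-finger parallel gripper is mounted at the origin on the work surface. World frame = base frame: x ahead of the robot, y to its left, z up, the work surface at z = 0. Lengths are in m, angles in rad, forces in N, time in s.
With the tool pointing down it reaches from about 0.425 to 0.875 m from the base axis. Payload 8.4 kg.
Tool frame: the origin (TCP) lies on the centre line of the jaws, within the pads' length; the fingertips stand 14 mm ahead of it and the grasp point (between the pads) lies 5 mm behind it; z points along the fingers, y is the line along which they close (so a half turn about z gives the same grasp; the last joint's range is limited). The gripper opens to 85 mm and grips with 20 to 120 N. Pads are 22 mm wide; open, the fingers measure 114 mm over their backs; the gripper's body (76 mm by 85 mm) begins 54 mm behind the grasp point. The pads swing forward as they close: fully open they stand 13 mm farther back than shut.
Start: joints at [1.072, 0.333, 0.04, 1.465, -0.013, 1.343, -0.059], TCP at [0.253, -0.599, 0.245] pointing down, gripper open.
Joint ranges: [-2.58, 2.58], [-0.38, 2.09], [-1.3, 1.39], [0.25, 2.4], [-1.5, 4.64], [0.08, 2.09], [-2.65, 2.65]. Speed limits (rad/s): [2.22, 2.22, 2.79, 2.79, 3.14, 3.14, 3.14].

## Interface

Orientations are given as a rotation vector (axis times angle).
In Python, from station import r gives the robot as it stands.
- The arm moves only by the shell command python3 -m crank 'ROWS'. ROWS is text: rows parted by semicolons, each of 7 numbers parted by spaces: the shift along the tool's x, y, z in units of 0.08 m (1.0 is 0.08 m), then the turn, a rotation vector about the tool's x, y, z in units of pi rad (1.0 is pi rad), then the opening, from 0 (shut) to 1 (fully open). A call has 1 to 10 rows; each row is the pose to reach, as a shift and turn from the pose commanded when the call began, along the tool's axes at that moment, turning the shorter way round; what a row does not reach only later rows make up. A row lasts 1/12 s, in which the tool goes at most 41.7 mm and 7.16 degrees, less where a joint would pass 70% of its speed; a pose out of reach is approached as far as the arm can. A call with a number of a shift or a turn outside -1 to 1 is refused whole. A call with a gripper value outside its range is refused whole. The fingers move at their own pace and stop on an object; the grip force is fixed at half the most. Time passes only in rows, so rows that repeat a pose let the fingers close. It gives the time, the measured TCP pose, the force, the opening and the grip force at its end, in the units of the state.
- r.read_state(): the state, without advancing time (a new reading comes with each control period).
- r.get_image(name): name is "side" or "top"; returns the picture (400x640x3 uint8, red, green, blue); there is no depth.
- r.camera_info(name): a dict with "fx", "fy", "cx", "cy" (pixels), "eye" and "attitude" of the camera in the world. Camera axes: x right, y up, looking along -z (the intrinsics and any distortion apply to the point x, -y, -z); pixel columns grow to the right and rows downward; lengths in m; the calibration is good to about 2 mm. A picture is of the moment at which its call begins. camera_info takes no time and is no camera call.
- r.close_job(): hands the job in; it is judged then, once.
The state is a dict: "t": time; "qpos": joint angles; "qvel": joint speeds; "joint_torque": joint torques, N m; "eef_pos": TCP position; "ee_rot": TCP orientation; "force": force on the tool from outside, world axes, zero at the start; "wrist_torque": the same for the moment, N m; "gripper_width": finger opening in m; "grip_force": force on a finger pad.
Only numpy, scipy, OpenCV 4.12 (cv2) and the standard library are available. Lean on these libraries where they do the work, as an engineer would, in place of code of your own. Each camera call takes 0.05 s, during which the arm holds its last target. There are 200 camera calls.

## Working session

There is one attempt and no reset: what is moved stays moved. The work goes in short steps, Python scripts to look and compute and a shell command to move; the robot and the scene stay as the last step left them, time stands still between calls to the robot, and variables do not carry over. Pictures are saved under pics/ and viewed, at most 10 in all, crops included, and the job is handed in when it is done.

```bash
ls; mkdir -p pics
python3 - <<'E'
from station import r
import cv2
for n in ("side","top"):
    im=r.get_image(n); cv2.imwrite(f"pics/{n}0.png",im[:,:,::-1]); print(n,r.camera_info(n))
s=r.read_state(); print(s)
E
```

```text
pics
side {'fx': 394.79354329624834, 'fy': 394.79354329624834, 'cx': 324.55271606724006, 'cy': 195.90832131022088, 'eye': array([0.24153762, 0.77853643, 0.90283895]), 'attitude': array([ 0.18903576, -1.10229362, -2.6120506 ])}
top {'fx': 438.205331246878, 'fy': 438.205331246878, 'cx': 312.5599705460324, 'cy': 195.7867283777534, 'eye': array([0.43225626, 0.03152913, 1.54986775]), 'attitude': array([ 0.03430663, -0.05924482, -1.57736778])}
{'t': 0.1, 'qpos': array([ 1.07177959,  0.33382366,  0.03988469,  1.46619043, -0.01338826,
        1.34328689, -0.05847811]), 'qvel': array([ 1.37947159e-03,  4.74227396e-04,  1.50491069e-03, -2.90603602e-03,
       -5.10378440e-04,  8.53945201e-05,  1.56046104e-03]), 'joint_torque': array([ 3.81798702e-03, -6.60019970e+01,  1.37023073e+00, -4.06471682e+01,
        1.69633306e-02,  9.01171588e-03,  3.68597875e-05]), 'eef_pos': array([ 0.25282805, -0.59838948,  0.24451735]), 'ee_rot': array([-3.07766776e+00, -6.23577487e-01,  6.18936703e-04]), 'force': array([-0.09500016,  0.50690218,  0.07371459]), 'wrist_torque': array([0.04877779, 0.00190387, 0.01456012]), 'grip_force': 0.0, 'gripper_width': 0.0850470777868155}
```

View pics/side0.png

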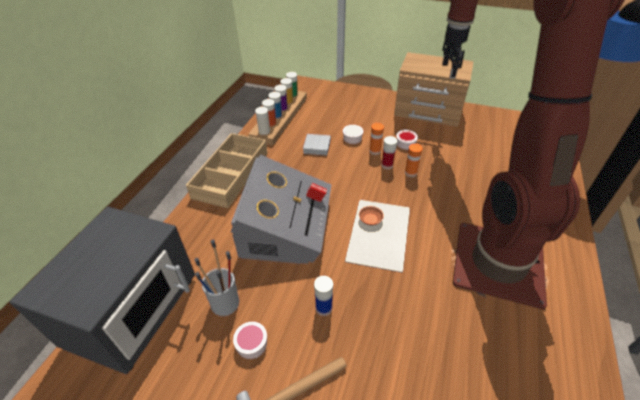

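View pics/top0.png

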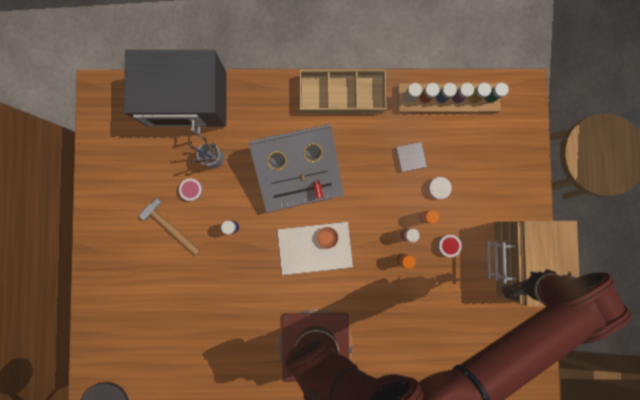

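Candidates for the red jar:
- White-capped red jar: side (389,152), top (412,236).
- Orange jars with orange caps, not meant: side (376,138) and (414,160), top (432,217) and (407,262).
- Red tub: side (407,139), top (450,245).
- Rack jars: side (265,115) and others beside it.

For the blue jar, side (324,295) and top (229,228) is the one; the rack jars are the only lookalikes. I choose the white-capped red jar and this blue jar, and I'll check both in one crop while measuring.

```bash
cat > h.py <<'E'
import numpy as np, cv2
from scipy.spatial.transform import Rotation as R
from station import r
def cam(n):
    c=r.camera_info(n); return c, R.from_rotvec(c["attitude"]).as_matrix()
def ray(n,uv):
    c,A=cam(n); u,v=uv
    d=A@np.array([(u-c["cx"])/c["fx"],-(v-c["cy"])/c["fy"],-1.]); return c["eye"],d/np.linalg.norm(d)
def onz(n,uv,z):
    e,d=ray(n,uv); return e+d*(z-e[2])/d[2]
def proj(n,p):
    c,A=cam(n); q=A.T@(np.asarray(p)-c["eye"]); return np.array([c["cx"]-c["fx"]*q[0]/q[2], c["cy"]+c["fy"]*q[1]/q[2]])
def tri(a,b):
    (e1,d1),(e2,d2)=ray("side",a),ray("top",b)
    t=np.linalg.lstsq(np.c_[d1,-d2],e2-e1,rcond=None)[0]; p,q=e1+d1*t[0],e2+d2*t[1]
    return (p+q)/2,np.linalg.norm(p-q)
def blobs(im,lo,hi,box,minA=8):
    x0,y0,x1,y1=box; h=cv2.cvtColor(im[y0:y1,x0:x1],cv2.COLOR_RGB2HSV)
    m=cv2.inRange(h,np.array(lo),np.array(hi)); n,_,st,ce=cv2.connectedComponentsWithStats(m)
    return [(np.round(ce[i]+[x0,y0],1),st[i][:]+np.array([x0,y0,0,0,0])) for i in range(1,n) if st[i][4]>=minA]
E
python3 - <<'E'
from h import *
S,T=[cv2.imread(f"pics/{n}0.png")[:,:,::-1].copy() for n in("side","top")]
Y=((15,90,60),(35,255,255))
print("yellow top");[print(*b) for b in blobs(T,*Y,(255,130,340,205))]
print("yellow side");[print(*b) for b in blobs(S,*Y,(240,165,325,225))]
W=((0,0,150),(180,70,255))
print("white top");[print(*b) for b in blobs(T,*W,(215,215,245,245))+blobs(T,*W,(398,226,424,246))]
print("white side");[print(*b) for b in blobs(S,*W,(310,270,340,305))+blobs(S,*W,(380,135,399,155))]
Rd=((0,150,100),(6,255,255));
print("red");[print(*b) for b in blobs(T,*Rd,(300,170,330,205))+blobs(S,*Rd,(300,175,330,205))]
f=lambda im,b,k:cv2.resize(im[b[1]:b[3],b[0]:b[2]],None,fx=k,fy=k,interpolation=cv2.INTER_CUBIC)
a=np.hstack([f(T,(245,120,345,220),4),f(S,(230,150,330,250),4)])
b=np.hstack([f(T,(395,200,495,245),4)[:180],f(S,(365,115,465,160),4)[:180]])
cv2.imwrite("pics/crop1.png",np.vstack([a,b])[:,:,::-1])
E
```

```text
yellow top
[313.7 152.1] [304 143  19  20  86]
[279.1 158.4] [268 151  19  19  70]
[269.7 165.3] [268 161   6   8  13]
[302.4 176.8] [301 174   4   7  18]
yellow side
[243.5 174.2] [240 165  12  26 172]
[271.9 180.4] [267 172  16  16  50]
[285.3 182. ] [284 178   3   8  12]
[296.9 199. ] [294 197   7   5  27]
[265.7 208.9] [256 200  23  18  90]
white top
[227.7 227. ] [221 221  14  14 144]
[412.5 235. ] [407 229  12  13 132]
white side
[323.1 284. ] [314 276  19  18 273]
[391. 140.] [384 135  15  11 118]
red
[315.7 189.6] [314 182   5  16  34]
[320. 189.] [318 182   5  15  28]
[315.6 193.2] [307 186  19  15 163]
```

View pics/crop1.png

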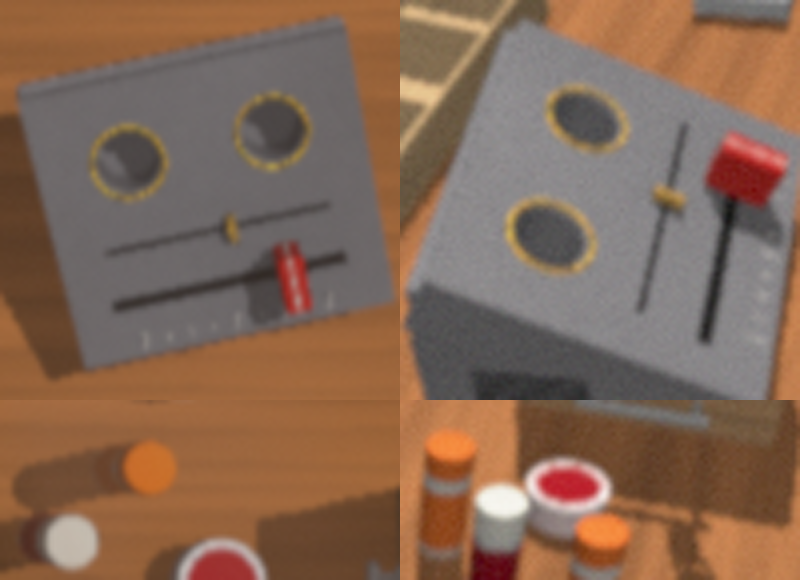

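The crop shows the white-capped dark red jar between two orange-capped orange ones, with the red tub right beside it, so the choice stands. In the top view the rings are near (277,160) and (313,153), the fader line near (318,190) and the pointer near (302,177).

Run:
```python
from h import *
S,T=[cv2.imread(f"pics/{n}0.png")[:,:,::-1].copy() for n in("side","top")]
def ring(im,box):
    x0,y0,x1,y1=box; h=cv2.cvtColor(im[y0:y1,x0:x1],cv2.COLOR_RGB2HSV)
    m=cv2.inRange(h,np.array((13,70,60)),np.array((38,255,255)))
    p=cv2.findNonZero(m); e=cv2.fitEllipse(p); return np.array(e[0])+[x0,y0]
tl,tr=ring(T,(265,148,290,173)),ring(T,(302,140,325,165))
sl,sr=ring(S,(254,197,281,221)),ring(S,(265,169,290,190))
for a,b in((sl,tl),(sr,tr)):
    print(a,b,tri(a,b),onz("top",b,.131),onz("side",a,.131))
PL=(onz("top",tl,.131)+onz("side",sl,.131))/2; PR=(onz("top",tr,.131)+onz("side",sr,.131))/2
d=PL-PR; print("dist",np.linalg.norm(d)); yaw=np.arctan2(-d[0],d[1]); print("yaw deg",np.degrees(yaw))
M=R.from_euler("z",yaw)*R.from_euler("y",-25,degrees=True); m=M.as_matrix()
deck=(PL+PR)/2-m[:,0]*.05; print("deckcentre",deck); print("M",m)
np.savez("mix.npz",m=m,deck=deck,yaw=yaw)
print("corner proj")
for x,y in((.12,.135),(.12,-.135),(-.12,.135),(-.12,-.135)):
    p=deck+m@[x,y,0]; print(proj("top",p).round(1),proj("side",p).round(1))
def onplane(n,uv,h):
    e,dd=ray(n,uv); q=deck+m[:,2]*h; p=e+dd*((q-e)@m[:,2])/(dd@m[:,2]); return m.T@(p-deck)
# fader line white between reds in top; whole red blob side top
h=cv2.cvtColor(T[180:200,312:326],cv2.COLOR_RGB2HSV)
mk=cv2.inRange(h,np.array((0,100,90)),np.array((10,255,255)))+cv2.inRange(h,np.array((165,100,90)),np.array((180,255,255)))
pts=cv2.findNonZero(mk).reshape(-1,2)+[312,180]; print("fader rect",cv2.minAreaRect(pts.astype(np.float32)))
print("fader local top",onplane("top",(317.6,189.5),.042)); 
print("side topface",onplane("side",(230+(752-400)/4,150+155/4),.042))
print("pointer",onplane("top",(302.4,176.8),.009),onplane("side",(297,199),.009))
for k,tp,sd in(("blue",(227.7,227),(323.1,284)),("red",(412.5,235),(391,140))):
    print(k,onz("top",tp,.11),onz("side",sd,.1))
```

```text
[267.32775688 208.54924583] [276.51014328 160.29453564] (array([0.63269048, 0.12496773, 0.13167798]), np.float64(0.0009563924173627635)) [0.63323573 0.12519262 0.131     ] [0.63255783 0.12428026 0.131     ]
[276.35402679 179.31114578] [312.58405876 152.44950104] (array([0.65789215, 0.00738221, 0.13126768]), np.float64(0.0009301495485879069)) [0.65837475 0.0075425  0.131     ] [0.65757157 0.00701433 0.131     ]
dist 0.12010500343348567
yaw deg 12.051285467035235
deckcentre [0.60111828 0.05654616 0.10986909]
M [[ 0.88633377 -0.20878715 -0.41330422]
 [ 0.18922542  0.97796111 -0.08823726]
 [ 0.42261826  0.          0.90630779]]
corner proj
[248.8 144.8] [235.  219.6]
[331.3 127. ] [259.8 154.1]
[266.1 212.1] [320.3 252. ]
[343.5 195. ] [331.  184.2]
fader rect ((317.8199768066406, 189.239990234375), (17.39482879638672, 7.49533224105835), 81.8698959350586)
fader local top [-0.06365022 -0.05000299  0.042     ]
side topface [-0.06861868 -0.04655385  0.042     ]
pointer [-0.02097762 -0.01060387  0.009     ] [-0.02240479 -0.00818462  0.009     ]
blue [0.4176081  0.28650514 0.11      ] [0.4180074  0.28304224 0.1       ]
red [ 0.38668077 -0.31912764  0.11      ] [ 0.38466421 -0.33274276  0.1       ]
```

```bash
cat >> h.py <<'E'
def down(yaw):  # tool x along world yaw (deg), z down
    return R.from_euler("z",yaw,degrees=True)*R.from_rotvec([np.pi,0,0])
def plan(p,Rt=None):
    s=r.read_state(); Rc=R.from_rotvec(s["ee_rot"]); 
    d=Rc.inv().apply(np.asarray(p)-s["eef_pos"])/.08
    print("shift",d.round(3),"turn",None if Rt is None else ((Rc.inv()*Rt).as_rotvec()/np.pi).round(4),"pos",s["eef_pos"].round(4),"w",round(s["gripper_width"],4),"t",s["t"],"F",s["force"].round(1))
def grab(n,f):
    im=r.get_image(n); cv2.imwrite(f"pics/{f}.png",im[:,:,::-1]); return im
E
python3 - <<'E'
from h import *
plan([.387,-.319,.2],down(0))
plan([.30,-.55,.26],down(0))
E
```

```text
shift [ 2.904 -2.563  0.56 ] turn [-4.000e-04  1.000e-04  1.273e-01] pos [ 0.2528 -0.5984  0.2445] w 0.085 t 0.1 F [-0.1  0.5  0.1]
shift [ 0.779 -0.328 -0.193] turn [-4.000e-04  1.000e-04  1.273e-01] pos [ 0.2528 -0.5984  0.2445] w 0.085 t 0.1 F [-0.1  0.5  0.1]
```

```bash
python3 -m crank '0.4 -0.15 -0.2 0 0 0.0637 1; 0.78 -0.33 -0.2 0 0 0.1273 1; 0.78 -0.33 -0.2 0 0 0.1273 1; 0.78 -0.33 -0.2 0 0 0.1273 1;0.78 -0.33 -0.2 0 0 0.1273 1;0.78 -0.33 -0.2 0 0 0.1273 1'
python3 -m crank '0.35 -0.95 0 0 0 0 1; 0.35 -0.95 0 0 0 0 1; 0.35 -0.95 0 0 0 0 1'
python3 -m crank '0.35 -0.95 0 0 0 0 1; 0.35 -0.95 0 0 0 0 1; 0.35 -0.95 0 0 0 0 1'
python3 -m crank '0.35 -0.95 0.6 0 0 0 1; 0.35 -0.95 0.6 0 0 0 1; 0.35 -0.95 0.6 0 0 0 1;0.35 -0.95 0.6 0 0 0 1;0.35 -0.95 0.6 0 0 0 1'
python3 - <<'E'
from h import *
plan([.387,-.319,.155],down(0))
S=grab("side","side1");T=grab("top","top1")
f=lambda im,b,k:cv2.resize(im[b[1]:b[3],b[0]:b[2]],None,fx=k,fy=k)
cv2.imwrite("pics/c2.png",np.hstack([f(T,(350,170,500,300),2.6),f(S,(330,60,480,190),2.6)])[:,:,::-1])
E
```

```text
t: 0.6
eef_pos: [0.2991, -0.5506, 0.2609]
ee_rot: [-3.141, -0.003, 0.002]
force: [0.2, -0.3, 0.7]
gripper_width: 0.0855
grip_force: 0.0
t: 0.85
eef_pos: [0.3316, -0.4684, 0.2612]
ee_rot: [-3.138, -0.014, -0.002]
force: [1.0, -0.8, 1.2]
gripper_width: 0.0855
grip_force: 0.0
t: 1.1
eef_pos: [0.3594, -0.3921, 0.2615]
ee_rot: [-3.139, -0.015, -0.002]
force: [1.0, -0.1, 0.6]
gripper_width: 0.0849
grip_force: 0.0
t: 1.52
eef_pos: [0.3838, -0.3228, 0.2133]
ee_rot: [3.142, 0.002, -0.001]
force: [-0.2, -0.6, 1.0]
gripper_width: 0.0855
grip_force: 0.0
shift [ 0.041 -0.047  0.728] turn [0.     0.0002 0.0005] pos [ 0.3838 -0.3228  0.2133] w 0.0855 t 1.5167 F [-0.2 -0.6  1. ]
```

View pics/c2.png

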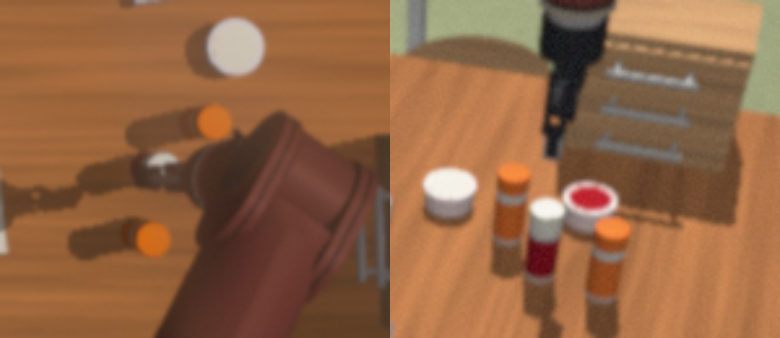

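The side crop shows the gripper above and behind the red jar (cap at side pixel (390,140)), with the orange jars clear of it. I descend.

```bash
python3 -m crank '0.04 -0.04 0.4 0 0 0 1; 0.04 -0.04 0.7 0 0 0 1;0.04 -0.04 0.7 0 0 0 1;0.04 -0.04 0.7 0 0 0 1'
python3 -m crank '0 0 0.3 0 0 0 1; 0 0 0.6 0 0 0 1;0 0 0.9 0 0 0 1;0 0 1 0 0 0 1;0 0 1 0 0 0 1'
python3 -m crank '0 0 0 0 0 0 0.4; 0 0 0 0 0 0 0.4;0 0 0 0 0 0 0.2;0 0 0 0 0 0 0.2;0 0 0 0 0 0 0;0 0 0 0 0 0 0;0 0 0 0 0 0 0;0 0 0 0 0 0 0'
python3 -c "
from h import *
plan([.387,-.319,.075],down(0))"
```

```text
t: 1.95
eef_pos: [0.3865, -0.3199, 0.1573]
ee_rot: [-3.141, 0.003, 0.002]
force: [0.7, -0.3, 0.8]
gripper_width: 0.0854
grip_force: 0.0
t: 2.37
eef_pos: [0.3869, -0.3193, 0.0771]
ee_rot: [-3.141, 0.001, 0.002]
force: [0.6, 1.2, 0.5]
gripper_width: 0.0853
grip_force: 0.0
t: 3.03
eef_pos: [0.3883, -0.3197, 0.079]
ee_rot: [3.14, -0.0, 0.003]
force: [-1.6, 0.1, 5.8]
gripper_width: 0.0429
grip_force: 60.1
shift [-0.016 -0.008  0.05 ] turn [ 0.0005 -0.0007 -0.0001] pos [ 0.3883 -0.3197  0.079 ] w 0.0429 t 3.0333 F [-1.6  0.1  5.8]
```

```bash
python3 -m crank '0 0 -0.2 0 0 0 0; 0 0 -0.5 0 0 0 0;0 0 -0.8 0 0 0 0;0 0 -1 0 0 0 0;0 0 -1 0 0 0 0'
python3 -m crank '0 0 -0.3 0 0 0 0; 0.1 -0.1 -0.8 0 0 0 0;0.3 -0.3 -1 0 0 0 0;0.6 -0.8 -1 0 0 0 0;0.6 -0.8 -1 0 0 0 0'
python3 -m crank '0.3 -0.45 0 0 0 0 0; 0.6 -0.9 0 0 0 0 0;0.6 -0.9 0 0 0 0 0'
python3 -m crank '0.3 -0.45 0 0 0 0 0; 0.6 -0.9 0 0 0 0 0;0.6 -0.9 0 0 0 0 0'
cat >> h.py <<'E'
try:
    z=np.load("mix.npz"); M,deck=z["m"],z["deck"]; RM=R.from_matrix(np.c_[M[:,0],-M[:,1],-M[:,2]])
    PL=deck+M@[.05,.06,0]; PR=deck+M@[.05,-.06,0]
except Exception: pass
E
python3 -c "
from h import *
plan(PR+.14*M[:,2],RM)"
```

```text
t: 3.45
eef_pos: [0.3891, -0.3201, 0.1613]
ee_rot: [3.138, -0.0, 0.008]
force: [0.4, -0.4, -2.3]
gripper_width: 0.0424
grip_force: 61.5
t: 3.87
eef_pos: [0.4394, -0.2489, 0.2381]
ee_rot: [-3.14, -0.01, -0.005]
force: [0.7, 0.7, -3.9]
gripper_width: 0.0426
grip_force: 62.0
t: 4.12
eef_pos: [0.4867, -0.1748, 0.2364]
ee_rot: [-3.138, -0.014, -0.001]
force: [0.1, 1.4, -2.7]
gripper_width: 0.0431
grip_force: 62.1
t: 4.37
eef_pos: [0.5341, -0.1026, 0.2364]
ee_rot: [-3.137, -0.014, -0.001]
force: [-0.5, 1.8, -1.4]
gripper_width: 0.0427
grip_force: 62.2
shift [ 0.836 -1.214 -0.263] turn [ 0.0127  0.138  -0.0633] pos [ 0.5341 -0.1026  0.2364] w 0.0427 t 4.3667 F [-0.5  1.8 -1.4]
```

```bash
python3 -m crank '0.1 -0.1 -0.4 0 0 0 0;0.3 -0.4 -0.5 0.003 0.035 -0.016 0; 0.5 -0.7 -0.5 0.006 0.07 -0.032 0;0.7 -0.9 -0.5 0.01 0.105 -0.048 0;0.84 -1 -0.5 0.0127 0.138 -0.0633 0;0.84 -1 -0.5 0.0127 0.138 -0.0633 0;0.84 -1 -0.5 0.0127 0.138 -0.0633 0;0.84 -1 -0.5 0.0127 0.138 -0.0633 0'
python3 - <<'E'
from h import *
plan(PR+.14*M[:,2],RM)
S=grab("side","side2");T=grab("top","top2")
f=lambda im,b,k:cv2.resize(im[b[1]:b[3],b[0]:b[2]],None,fx=k,fy=k)
cv2.imwrite("pics/c3.png",np.hstack([f(T,(250,110,380,230),3),f(S,(230,90,360,210),3)])[:,:,::-1])
s=r.read_state();Rc=R.from_rotvec(s["ee_rot"]); 
for h in (.079,.0,-.031): print(h,proj("side",s["eef_pos"]+Rc.apply([0,0,h])),proj("top",s["eef_pos"]+Rc.apply([0,0,h])))
E
```

```text
t: 5.03
eef_pos: [0.5981, -0.0319, 0.2769]
ee_rot: [-3.016, -0.302, -0.66]
force: [0.1, -0.1, -1.5]
gripper_width: 0.0426
grip_force: 62.1
shift [-0.016 -0.325  0.253] turn [ 0.0025  0.0018 -0.0028] pos [ 0.5981 -0.0319  0.2769] w 0.0426 t 5.0333 F [ 0.1 -0.1 -1.5]
0.079 [287.04776581 154.48068227] [323.6396986  157.23922813]
0.0 [297.1661205  134.52511704] [326.91162927 164.651134  ]
-0.031 [301.41793141 126.13963417] [328.30037165 167.79705266]
```

View pics/c3.png

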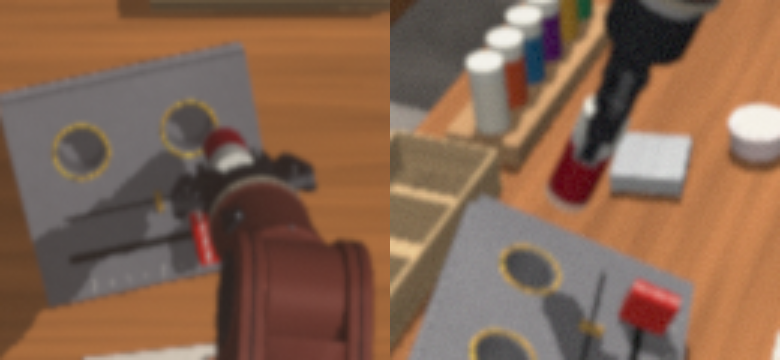

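The side crop shows the red jar held in line with the fingers, tilted and still short of the right pocket. I measure its axis against the tool axis.

```bash
cat >> h.py <<'E'
def axisoff(im,n,lo,hi,box,hs=(.05,.06,.07)):
    """lateral px offset of jar mask centreline from tool axis, converted to mm along tool x"""
    s=r.read_state();Rc=R.from_rotvec(s["ee_rot"]);x0,y0,x1,y1=box
    h=cv2.cvtColor(im,cv2.COLOR_RGB2HSV); m=np.zeros(h.shape[:2],np.uint8)
    for l,u in zip(lo,hi): m[y0:y1,x0:x1]|=cv2.inRange(h[y0:y1,x0:x1],np.array(l),np.array(u))
    out=[]
    for k in hs:
        P=s["eef_pos"]+Rc.apply([0,0,k]); a=proj(n,P); b=proj(n,P+Rc.apply([0,0,.01])); t=(b-a)/np.linalg.norm(b-a); w=np.array([-t[1],t[0]])
        gx=(proj(n,P+Rc.apply([.01,0,0]))-a)@w/10
        gy=(proj(n,P+Rc.apply([0,.01,0]))-a)@w/10
        q=[d for d in np.arange(-14,14,.25) if m[tuple(np.round(a+w*d)[::-1].astype(int))]]
        out.append((k,np.min(q),np.max(q),"mid px",np.mean([np.min(q),np.max(q)]),"px/mm toolx",round(gx,3),"tooly",round(gy,3)) if q else (k,None))
    return out
E
python3 - <<'E'
from h import *
S=cv2.imread("pics/side2.png")[:,:,::-1].copy();T=cv2.imread("pics/top2.png")[:,:,::-1].copy()
L=[(0,110,30),(165,110,30)];H=[(8,255,255),(180,255,255)]
for o in axisoff(S,"side",L,H,(270,120,320,165)):print(o)
for o in axisoff(T,"top",L,H,(310,145,335,175)):print(o)
E
```

```text
(0.05, np.float64(-8.75), np.float64(6.25), 'mid px', np.float64(-1.25), 'px/mm toolx', np.float64(0.36), 'tooly', np.float64(0.038))
(0.06, np.float64(-8.0), np.float64(6.5), 'mid px', np.float64(-0.75), 'px/mm toolx', np.float64(0.358), 'tooly', np.float64(0.037))
(0.07, np.float64(-8.0), np.float64(6.25), 'mid px', np.float64(-0.875), 'px/mm toolx', np.float64(0.356), 'tooly', np.float64(0.037))
(0.05, np.float64(6.0), np.float64(6.0), 'mid px', np.float64(6.0), 'px/mm toolx', np.float64(0.074), 'tooly', np.float64(0.322))
(0.06, np.float64(-6.25), np.float64(6.5), 'mid px', np.float64(0.125), 'px/mm toolx', np.float64(0.074), 'tooly', np.float64(0.32))
(0.07, np.float64(-6.0), np.float64(6.25), 'mid px', np.float64(0.125), 'px/mm toolx', np.float64(0.073), 'tooly', np.float64(0.318))
```

```bash
python3 -m crank '0.01 -0.2 0.1 0.0025 0.0018 -0.0028 0;0.01 -0.325 0.25 0.0025 0.0018 -0.0028 0;0.01 -0.325 0.25 0.0025 0.0018 -0.0028 0;0.01 -0.325 0.25 0.0025 0.0018 -0.0028 0;0.01 -0.325 0.25 0.0025 0.0018 -0.0028 0'
python3 -c "
from h import *
plan(PR+.084*M[:,2]+.002*M[:,0],RM)"
```

```text
t: 5.55
eef_pos: [0.6027, -0.0041, 0.2596]
ee_rot: [-3.005, -0.32, -0.672]
force: [-0.3, -0.4, -2.5]
gripper_width: 0.0427
grip_force: 62.1
shift [-0.017  0.005  0.705] turn [-0.0002 -0.0011  0.0005] pos [ 0.6027 -0.0041  0.2596] w 0.0427 t 5.55 F [-0.3 -0.4 -2.5]
```

```bash
python3 -m crank '-0.01 0 0.3 0 -0.001 0 0;-0.015 0.005 0.55 0 -0.001 0 0;-0.015 0.005 0.7 0 -0.001 0 0;-0.015 0.005 0.7 0 -0.001 0 0'
python3 - <<'E'
from h import *
plan(PR+.038*M[:,2]+.002*M[:,0],RM)
S=grab("side","side3");T=grab("top","top3")
L=[(0,110,30),(165,110,30)];H=[(8,255,255),(180,255,255)]
for o in axisoff(S,"side",L,H,(240,120,300,190)):print(o)
f=lambda im,b,k:cv2.resize(im[b[1]:b[3],b[0]:b[2]],None,fx=k,fy=k,interpolation=cv2.INTER_CUBIC)
cv2.imwrite("pics/c4.png",np.hstack([f(T,(260,120,350,210),4.4),f(S,(240,120,330,210),4.4)])[:,:,::-1])
E
```

```text
t: 5.88
eef_pos: [0.6242, 0.0003, 0.2056]
ee_rot: [-3.007, -0.319, -0.662]
force: [-0.8, 0.7, -2.0]
gripper_width: 0.0431
grip_force: 62.1
shift [0.023 0.003 0.552] turn [-0.0005  0.001   0.0003] pos [6.242e-01 3.000e-04 2.056e-01] w 0.0431 t 5.8833 F [-0.8  0.7 -2. ]
(0.05, np.float64(-8.75), np.float64(5.5), 'mid px', np.float64(-1.625), 'px/mm toolx', np.float64(0.349), 'tooly', np.float64(0.042))
(0.06, np.float64(-8.0), np.float64(5.25), 'mid px', np.float64(-1.375), 'px/mm toolx', np.float64(0.347), 'tooly', np.float64(0.042))
(0.07, np.float64(-8.0), np.float64(5.25), 'mid px', np.float64(-1.375), 'px/mm toolx', np.float64(0.345), 'tooly', np.float64(0.042))
```

View pics/c4.png

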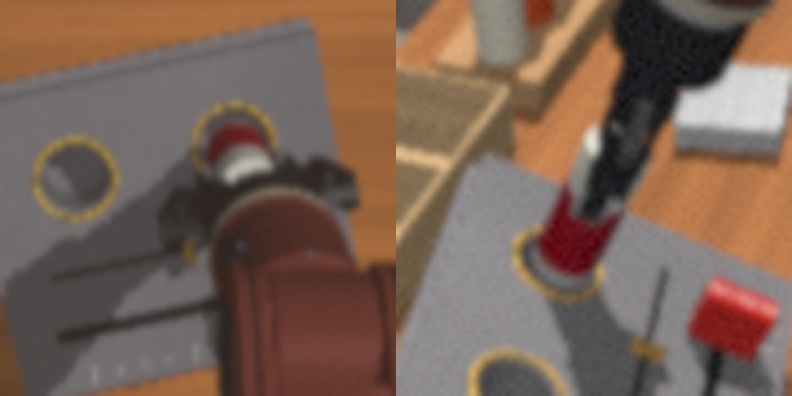

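Run:
```python
from h import *
S=cv2.imread("pics/side3.png")[:,:,::-1].copy()
s=r.read_state();Rc=R.from_rotvec(s["ee_rot"])
for k in(.055,.068):
    P=s["eef_pos"]+Rc.apply([0,0,k]); a=proj("side",P); b=proj("side",P+Rc.apply([0,0,.01])); t=(b-a)/np.linalg.norm(b-a); w=np.array([-t[1],t[0]])
    print(k,a.round(1),w.round(2))
    for d in range(-12,13):
        q=a+w*d; print(d,cv2.getRectSubPix(S,(1,1),tuple(map(float,q)))[0,0],end=" ")
    print()
print("pocket",proj("side",PR),proj("top",PR),"tool-axis at deck",proj("side",s["eef_pos"]+Rc.apply([0,0,.082])))
```

```text
0.055 [278.9 172.5] [-0.89 -0.46]
-12 [138 134 138] -11 [136 132 135] -10 [129 120 122] -9 [104  82  85] -8 [91 41 46] -7 [85 11 19] -6 [90 15 23] -5 [95 19 25] -4 [95 15 24] -3 [96 12 24] -2 [99 13 23] -1 [100  15  24] 0 [101  18  29] 1 [100  22  31] 2 [98 15 25] 3 [97 11 24] 4 [100  27  34] 5 [108  56  59] 6 [121  93  94] 7 [134 124 125] 8 [140 135 139] 9 [137 134 135] 10 [141 137 139] 11 [138 135 138] 12 [137 136 138] 
0.068 [277.4 175.4] [-0.89 -0.46]
-12 [143 141 140] -11 [154 143 129] -10 [158 140 112] -9 [126  99  76] -8 [95 50 40] -7 [87 21 24] -6 [89  8 20] -5 [90  6 16] -4 [98 18 28] -3 [96 10 20] -2 [99 13 24] -1 [98 11 22] 0 [99 13 24] 1 [98 12 25] 2 [96 12 22] 3 [97 18 24] 4 [100  26  32] 5 [107  48  40] 6 [125  89  65] 7 [145 120  87] 8 [152 132 104] 9 [150 135 121] 10 [145 139 137] 11 [142 139 141] 12 [140 136 140] 
pocket [276.18824036 179.35099206] [312.65020075 152.57462573] tool-axis at deck [275.80023841 178.54254558]
```

The crop shows the jar's foot just above the right ring. Its axis is about 0.8 px (2.2 mm) downslope of the ring's centre at (276.3,179.3), so I shift 2.4 mm up the slope and lower it in.

```bash
python3 -m crank '0.03 0.003 0 0 0.001 0 0;0.03 0.003 0.1 0 0.001 0 0;0.03 0.003 0.15 0 0.001 0 0;0.03 0.003 0.2 0 0.001 0 0;0.03 0.003 0.2 0 0.001 0 0'
python3 -c "
from h import *
plan(PR+.038*M[:,2]+.004*M[:,0],RM)
print(R.from_rotvec(r.read_state()['ee_rot']).inv().apply(r.read_state()['force']))"
```

```text
t: 6.4
eef_pos: [0.6369, 0.0021, 0.2023]
ee_rot: [-3.004, -0.32, -0.689]
force: [-27.3, -2.7, 39.7]
gripper_width: 0.0427
grip_force: 66.7
shift [-0.086 -0.011  0.446] turn [ 0.0011 -0.0044  0.001 ] pos [0.6369 0.0021 0.2023] w 0.0427 t 6.4 F [-27.3  -2.7  39.7]
[ -7.27809779  -2.92237668 -47.64354821]
```

```bash
python3 -m crank '0 0 -0.1 0 0 0 0;0 0 -0.2 0 0 0 0;0 0 -0.2 0 0 0 0;0 0 -0.2 0 0 0 0'
python3 - <<'E'
from h import *
plan(PR+.038*M[:,2]+.004*M[:,0],RM)
S=grab("side","side4");T=grab("top","top4")
L=[(0,110,30),(165,110,30)];H=[(8,255,255),(180,255,255)]
for n,I,b in(("side",S,(240,120,300,190)),("top",T,(300,130,330,180))):
  for o in axisoff(I,n,L,H,b,(.045,.055,.065,.075)):print(n,o)
f=lambda im,b,k:cv2.resize(im[b[1]:b[3],b[0]:b[2]],None,fx=k,fy=k,interpolation=cv2.INTER_CUBIC)
cv2.imwrite("pics/c5.png",np.hstack([f(T,(280,130,340,190),6.6),f(S,(250,140,310,200),6.6)])[:,:,::-1])
E
```

```text
t: 6.73
eef_pos: [0.627, 0.0007, 0.2096]
ee_rot: [-3.005, -0.32, -0.674]
force: [0.3, -0.3, -2.5]
gripper_width: 0.0427
grip_force: 62.4
shift [-0.009 -0.001  0.582] turn [ 0.     -0.0015  0.0006] pos [0.627  0.0007 0.2096] w 0.0427 t 6.7333 F [ 0.3 -0.3 -2.5]
side (0.045, np.float64(-8.0), np.float64(5.5), 'mid px', np.float64(-1.25), 'px/mm toolx', np.float64(0.35), 'tooly', np.float64(0.043))
side (0.055, np.float64(-8.0), np.float64(5.25), 'mid px', np.float64(-1.375), 'px/mm toolx', np.float64(0.348), 'tooly', np.float64(0.042))
side (0.065, np.float64(-8.25), np.float64(5.0), 'mid px', np.float64(-1.625), 'px/mm toolx', np.float64(0.346), 'tooly', np.float64(0.042))
side (0.075, np.float64(-6.25), np.float64(3.75), 'mid px', np.float64(-1.25), 'px/mm toolx', np.float64(0.344), 'tooly', np.float64(0.042))
top (0.045, np.float64(5.25), np.float64(6.25), 'mid px', np.float64(5.75), 'px/mm toolx', np.float64(0.054), 'tooly', np.float64(0.31))
top (0.055, np.float64(-4.5), np.float64(6.5), 'mid px', np.float64(1.0), 'px/mm toolx', np.float64(0.054), 'tooly', np.float64(0.308))
top (0.065, np.float64(-5.75), np.float64(6.5), 'mid px', np.float64(0.375), 'px/mm toolx', np.float64(0.054), 'tooly', np.float64(0.306))
top (0.075, np.float64(-5.5), np.float64(6.25), 'mid px', np.float64(0.375), 'px/mm toolx', np.float64(0.053), 'tooly', np.float64(0.304))
```

View pics/c5.png

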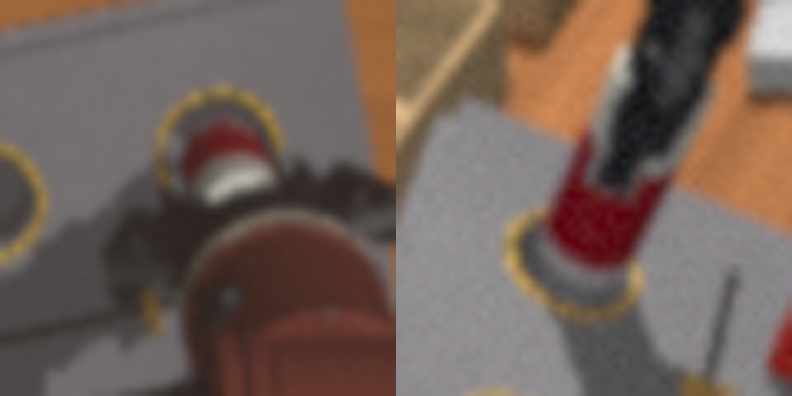

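Run:
```python
from h import *
s=r.read_state();Rc=R.from_rotvec(s["ee_rot"])
for n in("side","top"):
    im=cv2.imread(f"pics/{n}4.png")[:,:,::-1].copy(); G=im[:,:,1].astype(np.float32)
    for k in(.055,.06,.065,.07,.075,.08):
        P=s["eef_pos"]+Rc.apply([0,0,k]); a=proj(n,P); b=proj(n,P+Rc.apply([0,0,.01])); t=(b-a)/np.linalg.norm(b-a); w=np.array([-t[1],t[0]])
        ds=np.arange(-13,13,.25); pr=np.array([cv2.getRectSubPix(G,(1,1),tuple(map(float,a+w*d)))[0,0] for d in ds])
        print(n,k,a.round(1),"ring centre offs",round((proj(n,PR)-a)@w,2),"along",round((proj(n,PR)-a)@t,2)); print(pr[::4].astype(int))
```

```text
side 0.055 [278.2 172.4] ring centre offs -1.4 along 7.08
[137 135 134 114  72  31  12  12  14  10   6   6  16  15  16  12  10  27
  63 104 130 136 135 136 137 137]
side 0.06 [277.6 173.6] ring centre offs -1.4 along 5.8
[137 137 132 112  73  30   9  14   5  14  16  18  20  16  14  13  12  30
  69 112 133 137 136 138 137 137]
side 0.065 [277.  174.7] ring centre offs -1.4 along 4.53
[138 141 138 120  82  38  22  12  10  13  15  21  16  16  15  13   8  31
  69 108 131 136 135 136 137 139]
side 0.07 [276.5 175.8] ring centre offs -1.4 along 3.27
[136 144 150 130  93  57  29  22  12   7  10  10  10   7  10  11  23  46
  70  90 114 135 141 139 138 137]
side 0.075 [275.9 176.9] ring centre offs -1.4 along 2.01
[140 146 146 123  97  79  60  46  28  23  25  24  24  25  30  45  57  69
  77  85 107 131 145 144 138 140]
side 0.08 [275.3 178. ] ring centre offs -1.4 along 0.77
[132 133 123 101  93  89  88  81  68  63  60  58  61  64  73  84  89  88
  80  74  90 126 150 149 142 139]
top 0.055 [313.3 153.8] ring centre offs -0.15 along 1.38
[ 73  73  71  70  78  83  70  50  45  54  66  78  87  88
[... 172 characters left out ...]
  61  48
  43  47  62  87 108 112 109 108]
top 0.065 [313. 153.] ring centre offs -0.15 along 0.47
[ 75  75  75  77  79  77  67  47  37  39  45  56  62  62  59  54  48  42
  41  49  63  87 110 113 109 108]
top 0.07 [312.8 152.5] ring centre offs -0.15 along 0.02
[ 77  76  76  78  79  75  65  49  36  33  38  44  49  50  46  43  40  36
  44  53  64  88 113 114 109 109]
top 0.075 [312.6 152.1] ring centre offs -0.15 along -0.43
[ 80  80  78  79  79  73  70  54  36  33  35  37  41  40  38  37  34  38
  49  58  66  90 115 114 109 108]
top 0.08 [312.5 151.7] ring centre offs -0.15 along -0.87
[ 86  85  81  81  80  75  76  60  43  35  33  34  34  35  34  32  35  41
  54  63  67  93 113 113 109 108]
```

The crop shows the foot lying downslope of the ring's centre. Profiles across this image put the jar about 1 px (3 mm) low, and y is centred. I shift 3.5 mm up the slope and try again gently.

```bash
python3 -m crank '0.045 0 0 0 0 0 0;0.045 0 0.06 0 0 0 0;0.045 0 0.1 0 0 0 0;0.045 0 0.14 0 0 0 0'
python3 -c "
from h import *
plan(PR+.038*M[:,2]+.008*M[:,0],RM)
s=r.read_state();print(R.from_rotvec(s['ee_rot']).inv().apply(s['force']))"
```

```text
t: 7.17
eef_pos: [0.6348, 0.0027, 0.1997]
ee_rot: [-3.005, -0.32, -0.671]
force: [-0.7, -0.2, -3.1]
gripper_width: 0.0429
grip_force: 62.4
shift [0.003 0.004 0.428] turn [-0.0003 -0.001   0.0006] pos [0.6348 0.0027 0.1997] w 0.0429 t 7.1667 F [-0.7 -0.2 -3.1]
[-1.942092    0.01425418  2.55411976]
```

```bash
python3 -m crank '0 0 0.06 0 0 0 0;0 0 0.12 0 0 0 0;0 0 0.12 0 0 0 0'; python3 -m crank '0 0 0.06 0 0 0 0;0 0 0.12 0 0 0 0;0 0 0.12 0 0 0 0'
python3 -c "
from h import *
plan(PR+.038*M[:,2]+.008*M[:,0],RM)
s=r.read_state();print(R.from_rotvec(s['ee_rot']).inv().apply(s['force']))"
```

```text
t: 7.42
eef_pos: [0.6385, 0.0035, 0.1905]
ee_rot: [-3.005, -0.32, -0.67]
force: [-1.2, 0.0, -3.2]
gripper_width: 0.0429
grip_force: 62.3
t: 7.67
eef_pos: [0.6426, 0.0044, 0.1822]
ee_rot: [-3.005, -0.321, -0.671]
force: [-0.3, 0.0, -2.7]
gripper_width: 0.0427
grip_force: 62.3
shift [0.006 0.004 0.187] turn [-0.0003 -0.0009  0.0006] pos [0.6426 0.0044 0.1822] w 0.0427 t 7.6667 F [-0.3  0.  -2.7]
[-1.45181425 -0.08656184  2.29571501]
```

```bash
python3 -m crank '0 0 0.08 0 0 0 0;0 0 0.16 0 0 0 0;0 0 0.17 0 0 0 0;0 0 0.17 0 0 0 0'
python3 -m crank '0 0 0 0 0 0 0.4;0 0 0 0 0 0 0.7;0 0 0 0 0 0 1;0 0 0 0 0 0 1;0 0 0 0 0 0 1;0 0 0 0 0 0 1'
python3 -m crank '0 0 -0.3 0 0 0 1;0 0 -0.6 0 0 0 1;0 0 -1 0 0 0 1;0 0 -1 0 0 0 1'
python3 -c "
from h import *
plan([.4176,.2865,.26],down(0))"
```

```text
t: 8.0
eef_pos: [0.6483, 0.0056, 0.1701]
ee_rot: [-3.005, -0.321, -0.671]
force: [0.3, -1.0, -2.8]
gripper_width: 0.0424
grip_force: 62.3
t: 8.5
eef_pos: [0.6487, 0.0055, 0.1714]
ee_rot: [-3.005, -0.32, -0.673]
force: [0.2, 0.3, -0.4]
gripper_width: 0.0853
grip_force: 0.0
t: 8.83
eef_pos: [0.6162, -0.002, 0.2497]
ee_rot: [-3.004, -0.321, -0.684]
force: [0.9, 0.7, 0.5]
gripper_width: 0.0852
grip_force: 0.0
shift [-1.443 -4.047 -0.85 ] turn [-0.0141 -0.142   0.0665] pos [ 0.6162 -0.002   0.2497] w 0.0852 t 8.8333 F [0.9 0.7 0.5]
```

```bash
python3 -m crank '0 0 -0.4 0 0 0 1;-0.2 0 -0.6 -0.0035 -0.035 0.016 1;-0.4 0 -0.7 -0.007 -0.07 0.032 1;-0.6 0 -0.7 -0.0105 -0.105 0.05 1;-0.8 0 -0.7 -0.0141 -0.142 0.0665 1;-0.8 0 -0.7 -0.0141 -0.142 0.0665 1;-0.8 0 -0.7 -0.0141 -0.142 0.0665 1'
python3 -m crank '-0.37 -0.5 0 0 0 0 1;-0.37 -0.95 0 0 0 0 1;-0.37 -0.95 0 0 0 0 1'
python3 -m crank '-0.37 -0.5 0.1 0 0 0 1;-0.37 -0.95 0.2 0 0 0 1;-0.37 -0.95 0.2 0 0 0 1'
python3 -m crank '-0.37 -0.5 0.1 0 0 0 1;-0.37 -0.95 0.2 0 0 0 1;-0.37 -0.95 0.2 0 0 0 1'
python3 - <<'E'
from h import *
plan([.4176,.2865,.2],down(0))
S=grab("side","side5");T=grab("top","top5")
W=((0,0,150),(180,70,255))
for k,box in(("blue",(312,270,336,308)),("redin",(255,140,300,190))):
    for b in blobs(S,*W,box): print("side",k,*b)
for b in blobs(T,*W,(215,215,245,245))+blobs(T,*W,(295,140,325,175)): print("top",*b)
f=lambda im,b,k:cv2.resize(im[b[1]:b[3],b[0]:b[2]],None,fx=k,fy=k,interpolation=cv2.INTER_CUBIC)
cv2.imwrite("pics/c6.png",np.hstack([f(T,(200,120,350,260),2.6),f(S,(220,140,370,280),2.6)])[:,:,::-1])
cap=PR+.065*M[:,2]; print("seated cap",proj("side",cap),proj("top",cap))
E
```

```text
t: 9.42
eef_pos: [0.5361, -0.0184, 0.2659]
ee_rot: [-3.139, -0.004, 0.01]
force: [0.3, 0.1, -0.5]
gripper_width: 0.0853
grip_force: 0.0
t: 9.67
eef_pos: [0.5043, 0.0652, 0.2681]
ee_rot: [-3.137, -0.017, 0.004]
force: [-1.8, 1.9, 0.7]
gripper_width: 0.0853
grip_force: 0.0
t: 9.92
eef_pos: [0.4735, 0.1405, 0.2512]
ee_rot: [-3.137, -0.016, 0.006]
force: [-1.0, -0.5, -0.0]
gripper_width: 0.0859
grip_force: 0.0
t: 10.17
eef_pos: [0.4434, 0.2161, 0.2354]
ee_rot: [-3.136, -0.016, 0.007]
force: [-1.3, 0.8, 0.2]
gripper_width: 0.0855
grip_force: 0.0
shift [-0.311 -0.881  0.449] turn [-0.0016  0.0014  0.0032] pos [0.4434 0.2161 0.2354] w 0.0855 t 10.1667 F [-1.3  0.8  0.2]
side blue [323.2 285.5] [314 276  19  21 237]
side redin [273.5 172. ] [255 157  45  33 375]
top [315.1 158.6] [309 152  13  14 147]
seated cap [283.86184868 164.50994045] [314.84876893 158.11772447]
```

View pics/c6.png

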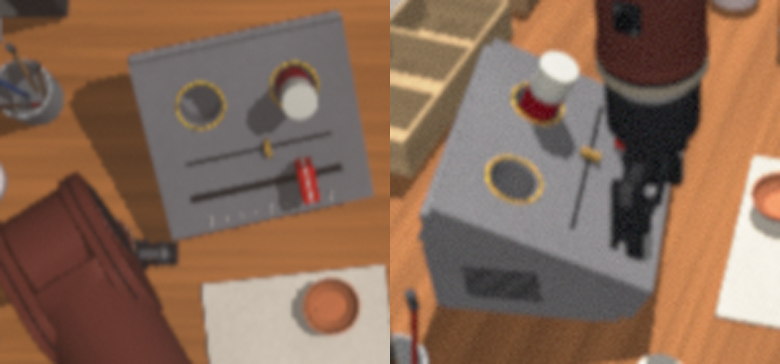

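The red jar is seated. Its cap is at top pixel (315.1,158.6) against (314.8,158.1) predicted for fully down. The left pocket is clear, so I go on to the blue jar.

```bash
python3 -m crank '-0.32 -0.5 0.1 0 0 0.003 1;-0.32 -0.88 0.45 0 0 0.003 1;-0.32 -0.88 0.45 0 0 0.003 1;-0.32 -0.88 0.45 0 0 0.003 1;-0.32 -0.88 0.45 0 0 0.003 1'
python3 -c "
from h import *
plan([.4165,.2855,.14],down(0))"
```

```text
t: 10.68
eef_pos: [0.4209, 0.2785, 0.2]
ee_rot: [-3.14, 0.014, 0.01]
force: [-0.4, 0.2, 0.9]
gripper_width: 0.0853
grip_force: 0.0
shift [-0.051 -0.086  0.751] turn [-0.0004  0.0021 -0.0029] pos [0.4209 0.2785 0.2   ] w 0.0853 t 10.6833 F [-0.4  0.2  0.9]
```

```bash
python3 -m crank '-0.05 -0.085 0.2 0 0.002 -0.003 1;-0.05 -0.085 0.5 0 0.002 -0.003 1;-0.05 -0.085 0.75 0 0.002 -0.003 1;-0.05 -0.085 0.75 0 0.002 -0.003 1'
python3 -m crank '0 0 0.3 0 0 0 1;0 0 0.6 0 0 0 1;0 0 0.8 0 0 0 1;0 0 0.8 0 0 0 1'
python3 -m crank '0 0 0 0 0 0 0.4; 0 0 0 0 0 0 0.4;0 0 0 0 0 0 0.2;0 0 0 0 0 0 0.2;0 0 0 0 0 0 0;0 0 0 0 0 0 0;0 0 0 0 0 0 0;0 0 0 0 0 0 0'
python3 -m crank '0 0 -0.2 0 0 0 0; 0 0 -0.5 0 0 0 0;0 0 -0.8 0 0 0 0;0 0 -1 0 0 0 0;0 0 -1 0 0 0 0'
python3 -c "
from h import *
plan(PL+.15*M[:,2]+.005*M[:,0],RM)"
```

```text
t: 11.02
eef_pos: [0.4156, 0.2835, 0.1375]
ee_rot: [3.14, -0.003, -0.006]
force: [-0.2, -0.1, -0.6]
gripper_width: 0.0855
grip_force: 0.0
t: 11.35
eef_pos: [0.4157, 0.2843, 0.0746]
ee_rot: [3.141, -0.002, -0.005]
force: [-1.1, -0.4, -0.6]
gripper_width: 0.0855
grip_force: 0.0
t: 12.02
eef_pos: [0.4168, 0.2869, 0.0778]
ee_rot: [-3.14, -0.001, -0.002]
force: [-0.2, -1.2, 7.5]
gripper_width: 0.0427
grip_force: 60.1
t: 12.43
eef_pos: [0.4173, 0.2877, 0.1599]
ee_rot: [-3.138, -0.001, -0.006]
force: [0.6, 1.6, -2.8]
gripper_width: 0.0424
grip_force: 61.8
shift [ 1.979  2.188 -1.365] turn [ 0.0136  0.1369 -0.0659] pos [0.4173 0.2877 0.1599] w 0.0424 t 12.4333 F [ 0.6  1.6 -2.8]
```

```bash
python3 -m crank '0 0 -0.4 0 0 0 0; 0 0.1 -0.8 0 0 0 0;0.1 0.3 -1 0 0 0 0;0.3 0.8 -1 0 0 0 0;0.3 0.8 -1 0 0 0 0'
python3 -m crank '0.4 0.4 -0.2 0 0 0 0; 0.8 0.8 -0.35 0 0 0 0;0.8 0.8 -0.35 0 0 0 0'
python3 -m crank '0.1 0.1 0 0 0 0 0;0.3 0.3 0 0.003 0.035 -0.016 0; 0.5 0.4 0 0.006 0.07 -0.032 0;0.7 0.5 0 0.01 0.105 -0.048 0;0.88 0.57 0 0.0136 0.137 -0.066 0;0.88 0.57 0 0.0136 0.137 -0.066 0;0.88 0.57 0 0.0136 0.137 -0.066 0;0.88 0.57 0 0.0136 0.137 -0.066 0'
python3 -c "
from h import *
plan(PL+.105*M[:,2]+.005*M[:,0],RM)"
```

```text
t: 12.85
eef_pos: [0.4431, 0.2156, 0.236]
ee_rot: [3.139, -0.01, 0.001]
force: [1.1, -1.3, -3.6]
gripper_width: 0.0426
grip_force: 62.5
t: 13.1
eef_pos: [0.5079, 0.1522, 0.264]
ee_rot: [3.14, -0.01, 0.001]
force: [-1.7, -1.4, -2.3]
gripper_width: 0.0427
grip_force: 62.5
t: 13.77
eef_pos: [0.5735, 0.1138, 0.2631]
ee_rot: [-3.011, -0.317, -0.652]
force: [-0.4, -0.8, -2.7]
gripper_width: 0.0431
grip_force: 62.6
shift [0.054 0.022 0.503] turn [ 0.0001  0.0031 -0.0001] pos [0.5735 0.1138 0.2631] w 0.0431 t 13.7667 F [-0.4 -0.8 -2.7]
```

Now bring it to about 25 mm above the mouth and measure the jar against the left ring in both images.

```bash
python3 -m crank '0.05 0.02 0.2 0 0.003 0 0;0.055 0.022 0.5 0 0.003 0 0;0.055 0.022 0.5 0 0.003 0 0;0.055 0.022 0.5 0 0.003 0 0'
python3 - <<'E'
from h import *
plan(PL+.105*M[:,2]+.005*M[:,0],RM)
S=grab("side","side6");T=grab("top","top6")
f=lambda im,b,k:cv2.resize(im[b[1]:b[3],b[0]:b[2]],None,fx=k,fy=k,interpolation=cv2.INTER_CUBIC)
cv2.imwrite("pics/c7.png",np.hstack([f(T,(245,130,305,190),6.6),f(S,(235,165,295,225),6.6)])[:,:,::-1])
s=r.read_state();Rc=R.from_rotvec(s["ee_rot"])
for n,im in(("side",S),("top",T)):
    G=im[:,:,0].astype(np.float32)
    for k in(.05,.06,.07):
        P=s["eef_pos"]+Rc.apply([0,0,k]); a=proj(n,P); b=proj(n,P+Rc.apply([0,0,.01])); t=(b-a)/np.linalg.norm(b-a); w=np.array([-t[1],t[0]])
        ds=np.arange(-13,13,1); pr=np.array([cv2.getRectSubPix(G,(1,1),tuple(map(float,a+w*d)))[0,0] for d in ds])
        print(n,k,a.round(1),w.round(2),"ring offs",round((proj(n,PL)-a)@w,2)); print(pr.astype(int))
E
```

```text
t: 14.1
eef_pos: [0.5944, 0.1167, 0.2277]
ee_rot: [-3.006, -0.319, -0.665]
force: [-0.1, -0.2, -1.7]
gripper_width: 0.0429
grip_force: 62.6
shift [-0.002  0.003 -0.009] turn [-0.0003  0.0003  0.0003] pos [0.5944 0.1167 0.2277] w 0.0429 t 14.1 F [-0.1 -0.2 -1.7]
side 0.05 [271.5 194.9] [-0.88 -0.47] ring offs -2.58
[135 133 133 121  91  50  18  16   9  16  18  17  19  23  22  13  17  20
  16  34  74 116 140 146 148 148]
side 0.06 [270.3 197.3] [-0.88 -0.47] ring offs -2.58
[143 144 137 128  92  56  24   8  13  19  15  23   8   7  11   9  10  16
  16  32  79 118 137 143 143 146]
side 0.07 [269.  199.6] [-0.88 -0.47] ring offs -2.58
[142 141 139 131  96  53  20  14   6   8   6  12  14  10  15  20  15  12
  20  38  78 118 137 141 143 144]
top 0.05 [276.8 163.4] [ 0.99 -0.1 ] ring offs 0.21
[ 79  77  79  85  94  88  69  68  83  99 116 128 139 144 146 146 142 130
 106  78  79  96 113 115 114 114]
top 0.06 [276.7 162.5] [ 0.99 -0.1 ] ring offs 0.21
[ 82  79  79  86  97  88  64  55  66  83  99 112 123 130 131 130 124 108
  81  63  72  98 127 131 120 115]
top 0.07 [276.6 161.5] [ 0.99 -0.1 ] ring offs 0.21
[ 89  83  81  87  94  83  60  48  50  64  81  94 107 114 113 107  95  76
  57  53  66  95 130 139 123 115]
```

View pics/c7.png

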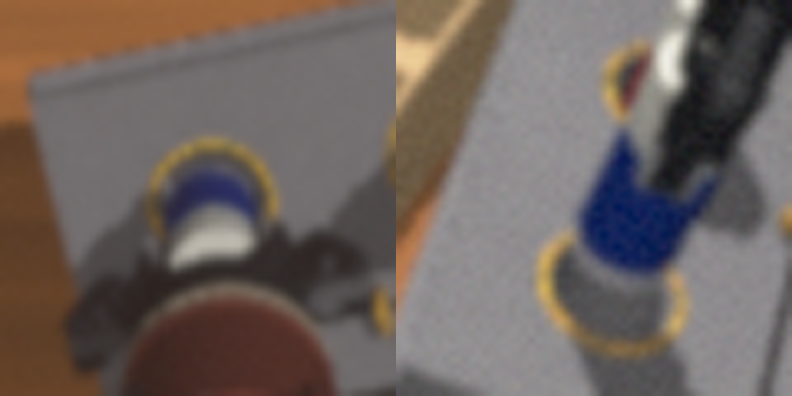

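The side crop shows the blue jar's foot above the left ring. Its axis is about 1 to 1.8 px up the slope from the ring's centre at (267.3,208.5), and the red jar went in freely at about 0.75 px. I shift 2 mm downslope and go in.

```bash
python3 -m crank '-0.025 0.005 0.15 0 0 0 0;-0.025 0.005 0.25 0 0 0 0;-0.025 0.005 0.32 0 0 0 0;-0.025 0.005 0.38 0 0 0 0;-0.025 0.005 0.42 0 0 0 0'
python3 -c "
from h import *
plan(PL+.037*M[:,2]+.003*M[:,0],RM)
s=r.read_state();print(R.from_rotvec(s['ee_rot']).inv().apply(s['force']))"
```

```text
t: 14.62
eef_pos: [0.6067, 0.1178, 0.1973]
ee_rot: [-3.007, -0.319, -0.67]
force: [-2.1, 2.0, -4.3]
gripper_width: 0.0427
grip_force: 64.5
shift [-0.006 -0.016  0.432] turn [ 0.0003 -0.0006  0.0004] pos [0.6067 0.1178 0.1973] w 0.0427 t 14.6167 F [-2.1  2.  -4.3]
[-3.29012071 -2.39118548  3.19786281]
```

```bash
python3 -m crank '0 -0.012 0.06 0 0 0 0;0 -0.012 0.12 0 0 0 0;0 -0.012 0.18 0 0 0 0;0 -0.012 0.18 0 0 0 0'
python3 -c "
from h import *
plan(PL+.037*M[:,2]+.003*M[:,0],RM)
s=r.read_state();print(R.from_rotvec(s['ee_rot']).inv().apply(s['force']))"
```

```text
t: 14.95
eef_pos: [0.6128, 0.1195, 0.1831]
ee_rot: [-3.007, -0.318, -0.67]
force: [-0.9, -0.1, -5.2]
gripper_width: 0.0429
grip_force: 64.8
shift [-0.003 -0.011  0.238] turn [ 0.0003 -0.0006  0.0001] pos [0.6128 0.1195 0.1831] w 0.0429 t 14.95 F [-0.9 -0.1 -5.2]
[-3.05921929 -0.14840581  4.36013726]
```

```bash
python3 -m crank '0 0 0.07 0 0 0 0;0 0 0.14 0 0 0 0;0 0 0.2 0 0 0 0;0 0 0.21 0 0 0 0;0 0 0.21 0 0 0 0'
python3 -m crank '0 0 0 0 0 0 0.4;0 0 0 0 0 0 0.7;0 0 0 0 0 0 1;0 0 0 0 0 0 1;0 0 0 0 0 0 1;0 0 0 0 0 0 1'
python3 -m crank '0 0 -0.3 0 0 0 1;0 0 -0.6 0 0 0 1;0 0 -1 0 0 0 1;0 0 -1 0 0 0 1'
python3 -m crank '0 0 -0.3 0 0 0 1;-0.5 0 -0.3 0 0 0 0.6;-1 0 -0.3 0 0 0 0.6;-1 0.3 -0.3 0 0 0 0.6;-1 0.3 -0.3 0 0 0 0.6'
python3 - <<'E'
from h import *
F=deck+M@[-.07,-.0475,.042]
print(deck,F)
plan(F+.06*M[:,2],RM)
plan(F+.06*M[:,2]-.12*M[:,0],RM)
S=grab("side","side7");T=grab("top","top7")
W=((0,0,150),(180,70,255))
for b in blobs(T,*W,(265,145,295,185))+blobs(T,*W,(295,140,325,175)): print("top",*b)
for b in blobs(S,*W,(255,150,300,215)): print("side",*b)
for P in(PL,PR): print(proj("top",P+.065*M[:,2]),proj("side",P+.065*M[:,2]))
f=lambda im,b,k:cv2.resize(im[b[1]:b[3],b[0]:b[2]],None,fx=k,fy=k,interpolation=cv2.INTER_CUBIC)
cv2.imwrite("pics/c8.png",np.hstack([f(T,(245,120,345,220),4),f(S,(230,140,330,240),4)])[:,:,::-1])
E
```

```text
t: 15.37
eef_pos: [0.6195, 0.1209, 0.1685]
ee_rot: [-3.007, -0.318, -0.669]
force: [-1.5, -0.9, -6.1]
gripper_width: 0.0424
grip_force: 64.9
t: 15.87
eef_pos: [0.6208, 0.1214, 0.1705]
ee_rot: [-3.006, -0.318, -0.675]
force: [0.5, 0.3, -0.5]
gripper_width: 0.0851
grip_force: 0.0
t: 16.2
eef_pos: [0.5879, 0.1149, 0.2484]
ee_rot: [-3.004, -0.319, -0.685]
force: [1.2, 0.1, 0.7]
gripper_width: 0.0859
grip_force: 0.0
t: 16.62
eef_pos: [0.5092, 0.0696, 0.2283]
ee_rot: [-3.01, -0.314, -0.672]
force: [0.0, -0.1, 1.2]
gripper_width: 0.0513
grip_force: 0.0
[0.60111828 0.05654616 0.10986909] [ 0.53163353 -0.00685874  0.11835074]
shift [-0.513  0.992  0.53 ] turn [ 0.0014 -0.0008 -0.0004] pos [0.5092 0.0696 0.2283] w 0.0513 t 16.6167 F [ 0.  -0.1  1.2]
shift [-2.013  0.994  0.526] turn [ 0.0014 -0.0008 -0.0004] pos [0.5092 0.0696 0.2283] w 0.0513 t 16.6167 F [ 0.  -0.1  1.2]
top [278.5 168.7] [272 161  14  15 149]
top [315.1 158.6] [309 152  13  14 147]
side [284.4 166. ] [277 160  17  14 166]
side [267.8 172.6] [266 171   6   5   9]
side [268.3 183.2] [265 179   8   8  11]
side [276.1 196. ] [256 188  31  17 255]
[277.28233312 166.29567093] [275.07597724 193.78542889]
[314.84876893 158.11772447] [283.86184868 164.50994045]
```

View pics/c8.png

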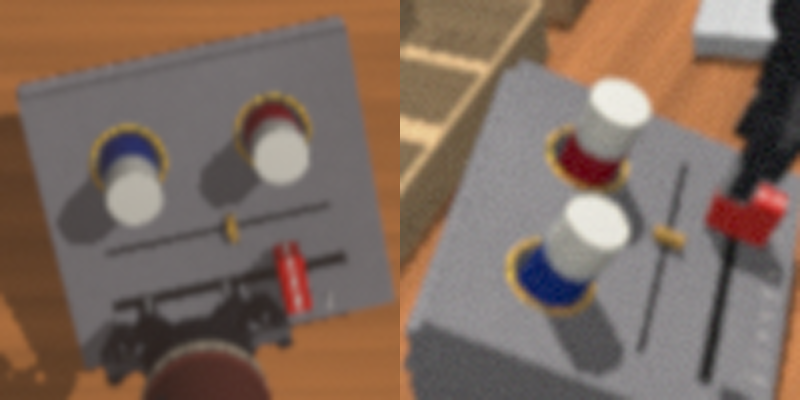

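Both caps are up. The blue cap centre sits a little downslope, at top (278.5,168.7). I triangulate both cap tops to check their depth.

Run:
```python
from h import *
S=cv2.imread("pics/side7.png")[:,:,::-1].copy();T=cv2.imread("pics/top7.png")[:,:,::-1].copy()
for nm,P,bs,bt in(("blue",PL,(266,184,292,202),(268,158,290,180)),("red",PR,(272,156,298,173),(305,148,326,170))):
    res=[]
    for im,b in((S,bs),(T,bt)):
        x0,y0,x1,y1=b;h=cv2.cvtColor(im[y0:y1,x0:x1],cv2.COLOR_RGB2HSV)
        for v in(150,175):
            m=cv2.inRange(h,np.array((0,0,v)),np.array((180,60,255)));n,_,st,ce=cv2.connectedComponentsWithStats(m);i=1+np.argmax(st[1:,4]);print(nm,v,ce[i]+[x0,y0],st[i])
        res.append(ce[i]+[x0,y0])
    p,e=tri(*res); print("local to pocket mm",(M.T@(p-P)*1e3).round(1),"err",round(e*1e3,1))
```

```text
blue 150 [277.01357466 195.14027149] [  0   4  21  14 221]
blue 175 [278.63190184 194.87730061] [  5   5  16  13 163]
blue 150 [278.47651007 168.68456376] [  4   3  14  15 149]
blue 175 [278.39215686 169.02941176] [  5   6  12  11 102]
local to pocket mm [-9.7 -1.4 64.7] err 0.2
red 150 [284.34161491 166.04347826] [  5   4  17  13 161]
red 175 [284.58695652 165.37681159] [  5   4  16  12 138]
red 150 [315.07482993 158.6122449 ] [  4   4  13  14 147]
red 175 [315.15254237 158.61016949] [  4   5  13  12 118]
local to pocket mm [-2.9 -0.8 62.3] err 0.4
```

Depths are 62 mm (red) and 65 mm (blue), so both are down. The blue cap leans about 7 mm downslope within its clearance. I'll nudge it square with closed fingers before going to the fader.

Run:
```python
from h import *
plan(PL+M@[-.055,0,.10],RM)
plan(PL+M@[-.055,0,.06],RM)
```

```text
shift [ 0.254 -0.317  0.562] turn [ 0.0007 -0.0017 -0.0001] pos [0.5113 0.0729 0.2304] w 0.0511 t 16.7167 F [-0.1  0.3 -0.1]
shift [ 0.251 -0.318  1.062] turn [ 0.0007 -0.0017 -0.0001] pos [0.5113 0.0729 0.2304] w 0.0511 t 16.7167 F [-0.1  0.3 -0.1]
```

```bash
python3 -m crank '0.15 -0.2 0 0 0 0 0;0.25 -0.32 0 0 0 0 0;0.25 -0.32 0.3 0 0 0 0;0.25 -0.32 0.56 0 0 0 0;0.25 -0.32 0.56 0 0 0 0;0.25 -0.32 0.56 0 0 0 0'
python3 -m crank '0 0 0.2 0 0 0 0;0 0 0.4 0 0 0 0;0 0 0.5 0 0 0 0;0 0 0.5 0 0 0 0'
python3 -c "
from h import *
plan(PL+M@[-.036,0,.06],RM)"
```

```text
t: 17.22
eef_pos: [0.542, 0.1071, 0.1972]
ee_rot: [-3.005, -0.319, -0.67]
force: [0.6, -0.3, 0.1]
gripper_width: 0.0
grip_force: 0.0
t: 17.55
eef_pos: [0.5586, 0.1098, 0.1609]
ee_rot: [-3.006, -0.318, -0.671]
force: [-0.4, -0.2, 0.1]
gripper_width: -0.0001
grip_force: 0.0
shift [ 0.25   0.012 -0.011] turn [ 0.0002 -0.0008  0.0002] pos [0.5586 0.1098 0.1609] w -0.0001 t 17.55 F [-0.4 -0.2  0.1]
```

```bash
python3 -m crank '0.06 0 0 0 0 0 0;0.12 0 0 0 0 0 0;0.16 0 0 0 0 0 0;0.2 0 0 0 0 0 0;0.24 0 0 0 0 0 0;0.24 0 0 0 0 0 0'
python3 -c "
from h import *
plan(PL+M@[-.036,0,.06],RM)
s=r.read_state();print(R.from_rotvec(s['ee_rot']).inv().apply(s['force']))"
```

```text
t: 18.05
eef_pos: [0.5765, 0.1135, 0.1704]
ee_rot: [-3.006, -0.318, -0.674]
force: [-0.4, -0.2, -1.2]
gripper_width: 0.0001
grip_force: 0.0
shift [-0.006  0.011  0.   ] turn [ 0.0004 -0.0016  0.0003] pos [0.5765 0.1135 0.1704] w 0.0001 t 18.05 F [-0.4 -0.2 -1.2]
[-0.92126158  0.14320655  0.86854799]
```

```bash
python3 -m crank '0.02 0 0 0 0 0 0;0.04 0 0 0 0 0 0;0.06 0 0 0 0 0 0;0.06 0 0 0 0 0 0'
python3 -c "
from h import *
s=r.read_state();print(R.from_rotvec(s['ee_rot']).inv().apply(s['force']))"
python3 -m crank '-0.1 0 0 0 0 0 0;-0.2 0 0 0 0 0 0;-0.3 0 -0.1 0 0 0 0;-0.35 0 -0.5 0 0 0 0;-0.4 0 -1 0 0 0 0;-0.4 0 -1 0 0 0 0'
python3 - <<'E'
from h import *
S=grab("side","side8");T=grab("top","top8")
for nm,P,bs,bt in(("blue",PL,(266,184,292,204),(268,156,290,180)),("red",PR,(272,156,298,173),(305,148,326,170))):
    res=[]
    for im,b in((S,bs),(T,bt)):
        x0,y0,x1,y1=b;h=cv2.cvtColor(im[y0:y1,x0:x1],cv2.COLOR_RGB2HSV)
        m=cv2.inRange(h,np.array((0,0,175)),np.array((180,60,255)));n,_,st,ce=cv2.connectedComponentsWithStats(m);i=1+np.argmax(st[1:,4]);print(nm,st[i])
        res.append(ce[i]+[x0,y0])
    p,e=tri(*res); print("local to pocket mm",(M.T@(p-P)*1e3).round(1),"err",round(e*1e3,1))
plan(deck+M@[-.07,-.0475,.10],RM)
E
```

```text
t: 18.38
eef_pos: [0.5802, 0.1143, 0.1718]
ee_rot: [-3.006, -0.318, -0.673]
force: [-0.2, 0.4, 0.5]
gripper_width: -0.0002
grip_force: 0.1
[ 0.08909252 -0.48241305 -0.53786947]
t: 18.88
eef_pos: [0.5177, 0.1014, 0.2364]
ee_rot: [-3.005, -0.32, -0.685]
force: [1.1, 1.3, 0.5]
gripper_width: 0.0002
grip_force: 0.0
blue [  6   5  15  14 163]
blue [ 5  8 11 11 93]
local to pocket mm [-11.1  -0.8  63.9] err 0.8
red [  5   4  16  12 135]
red [  4   5  13  12 118]
local to pocket mm [-2.6 -0.8 62.3] err 0.3
shift [-0.709  1.349  0.513] turn [ 0.001  -0.0023  0.0003] pos [0.518  0.1008 0.232 ] w -0.0002 t 18.9833 F [ 0.5  0.  -0.3]
```

The blue jar is at full depth but leaned back (images count reached, so numbers only from here). I push once more, measure during the push, then back off slowly.

```bash
python3 -m crank '0.15 0 0.5 0 0 0 0;0.15 0 1 0 0 0 0;0.15 0 1 0 0 0 0;0.15 0 1 0 0 0 0'
cat >> h.py <<'E'
def cap(nm):
    P,bs,bt={"blue":(PL,(262,180,294,206),(266,154,292,182)),"red":(PR,(272,156,298,173),(305,148,326,170))}[nm]; res=[]
    for n,b in(("side",bs),("top",bt)):
        im=r.get_image(n); x0,y0,x1,y1=b;h=cv2.cvtColor(im[y0:y1,x0:x1],cv2.COLOR_RGB2HSV)
        m=cv2.inRange(h,np.array((0,0,175)),np.array((180,60,255)));k,_,st,ce=cv2.connectedComponentsWithStats(m);i=1+np.argmax(st[1:,4])
        c=ce[i]+[x0,y0]; e,d=ray(n,c); q=P+M[:,2]*.065; l=M.T@(e+d*((q-e)@M[:,2])/(d@M[:,2])-P); print(nm,n,"cap local mm at 65:",(l*1e3).round(1),"area",st[i][4]); res.append(c)
    p,e=tri(*res); print(nm,"tri",(M.T@(p-P)*1e3).round(1),"err",round(e*1e3,1))
E
python3 -c "
from h import *
plan(PL+M@[-.03,0,.06],RM); cap('blue')"
```

```text
t: 19.32
eef_pos: [0.5601, 0.1104, 0.1587]
ee_rot: [-3.007, -0.318, -0.66]
force: [-0.6, -0.2, 1.3]
gripper_width: -0.0001
grip_force: 0.0
shift [ 0.319  0.016 -0.045] turn [-0.0006  0.0013  0.0001] pos [0.5601 0.1104 0.1587] w -0.0001 t 19.3167 F [-0.6 -0.2  1.3]
blue side cap local mm at 65: [-11.    0.2  65. ] area 171
blue top cap local mm at 65: [-10.4  -0.3  65. ] area 97
blue tri [-10.9  -0.4  64.3] err 0.4
```

```bash
python3 -m crank '0.05 0 0 0 0 0 0;0.1 0 0 0 0 0 0;0.15 0 0 0 0 0 0;0.2 0 0 0 0 0 0;0.24 0 0 0 0 0 0;0.28 0 0 0 0 0 0;0.32 0 0 0 0 0 0;0.32 0 0 0 0 0 0'
python3 -c "
from h import *
plan(PL+M@[-.03,0,.06],RM); cap('blue')"
```

```text
t: 20.08
eef_pos: [0.5841, 0.115, 0.1733]
ee_rot: [-3.008, -0.318, -0.668]
force: [-6.9, -1.1, 1.9]
gripper_width: 0.0003
grip_force: 2.7
shift [-0.034  0.01  -0.008] turn [ 0.0004 -0.0002  0.0002] pos [0.5841 0.115  0.1733] w 0.0003 t 20.0833 F [-6.9 -1.1  1.9]
blue side cap local mm at 65: [ 7.6  0.7 65. ] area 184
blue top cap local mm at 65: [ 7.5 -0.3 65. ] area 125
blue tri [ 7.4 -0.3 64. ] err 0.2
```

```bash
python3 -m crank '-0.02 0 0 0 0 0 0;-0.03 0 0 0 0 0 0;-0.05 0 0 0 0 0 0;-0.06 0 0 0 0 0 0;-0.08 0 0 0 0 0 0;-0.09 0 0 0 0 0 0;-0.11 0 0 0 0 0 0;-0.13 0 0 0 0 0 0;-0.16 0 0 0 0 0 0;-0.2 0 0 0 0 0 0'
python3 -c "
from h import *
cap('blue')"
```

```text
t: 21.02
eef_pos: [0.5707, 0.1123, 0.1672]
ee_rot: [-3.006, -0.318, -0.673]
force: [0.0, -0.1, 0.2]
gripper_width: -0.0003
grip_force: 0.1
blue side cap local mm at 65: [-7.8  0.4 65. ] area 172
blue top cap local mm at 65: [-7.4 -0.7 65. ] area 99
blue tri [-7.8 -0.7 63.8] err 0.2
```

The blue jar follows the finger back, so the lean is its natural rest, and it is at full depth (64 mm). On to the fader.

```bash
python3 -m crank '-0.1 0 0 0 0 0 0;-0.2 0 -0.1 0 0 0 0;-0.2 0 -0.5 0 0 0 0;-0.2 0 -1 0 0 0 0.5;-0.2 0 -1 0 0 0 1;-0.2 0 -1 0 0 0 1'
python3 - <<'E'
from h import *
cap('blue'); plan(deck+M@[-.07,-.0475,.10],RM)
S=r.get_image("side");T=r.get_image("top")
cv2.imwrite("pics/side9.png",S[:,:,::-1]);cv2.imwrite("pics/top9.png",T[:,:,::-1])
E
```

```text
t: 21.62
eef_pos: [0.5237, 0.1021, 0.2354]
ee_rot: [-3.006, -0.318, -0.681]
force: [0.7, 0.4, -0.9]
gripper_width: 0.0351
grip_force: 0.0
blue side cap local mm at 65: [-8.2  0.7 65. ] area 165
blue top cap local mm at 65: [-7.5 -0.7 65. ] area 100
blue tri [-8.2 -0.6 63.5] err 0.5
shift [-0.766  1.352  0.491] turn [ 0.0005 -0.0012  0.0003] pos [0.5229 0.102  0.2323] w 0.0507 t 21.7167 F [ 0.1 -0.2 -0.2]
```

```bash
python3 -m crank '-0.4 0.4 0 0 0 0 1;-0.77 0.9 0 0 0 0 1;-0.77 0.9 0 0 0 0 1;-0.77 0.9 0 0 0 0 1'
python3 -m crank '0 0.3 0.2 0 0 0 1;0 0.45 0.48 0 0 0 1;0 0.45 0.48 0 0 0 1;0 0.45 0.48 0 0 0 1'
python3 -c "
from h import *
plan(deck+M@[-.07,-.0475,.037],RM)"
```

```text
t: 22.15
eef_pos: [0.4817, 0.0171, 0.2037]
ee_rot: [-3.008, -0.311, -0.666]
force: [0.5, -0.1, 0.2]
gripper_width: 0.0852
grip_force: 0.0
t: 22.48
eef_pos: [0.5069, -0.0111, 0.17]
ee_rot: [-3.006, -0.317, -0.666]
force: [-0.4, 0.4, 0.6]
gripper_width: 0.0855
grip_force: 0.0
shift [0.012 0.014 0.78 ] turn [-0.0004 -0.0001 -0.    ] pos [ 0.5069 -0.0111  0.17  ] w 0.0855 t 22.4833 F [-0.4  0.4  0.6]
```

```bash
python3 -m crank '0.01 0.015 0.3 0 0 0 1;0.01 0.015 0.55 0 0 0 1;0.01 0.015 0.78 0 0 0 1;0.01 0.015 0.78 0 0 0 1'
python3 -m crank '0 0 0 0 0 0 0.6;0 0 0 0 0 0 0.4;0 0 0 0 0 0 0.3;0 0 0 0 0 0 0.2;0 0 0 0 0 0 0;0 0 0 0 0 0 0;0 0 0 0 0 0 0;0 0 0 0 0 0 0'
python3 -c "
from h import *
plan(deck+M@[-.07,-.0475,.037],RM)"
```

```text
t: 22.82
eef_pos: [0.5337, -0.0054, 0.1134]
ee_rot: [-3.005, -0.321, -0.667]
force: [-1.6, -0.3, 0.6]
gripper_width: 0.0852
grip_force: 0.0
t: 23.48
eef_pos: [0.5346, -0.0076, 0.1169]
ee_rot: [-3.007, -0.318, -0.675]
force: [-7.1, -0.6, 9.2]
gripper_width: 0.0206
grip_force: 59.0
shift [-0.024 -0.016  0.032] turn [ 0.0006 -0.0016  0.0003] pos [ 0.5346 -0.0076  0.1169] w 0.0206 t 23.4833 F [-7.1 -0.6  9.2]
```

```bash
python3 -m crank '0 -0.08 0 0 0 0 0;0 -0.16 0 0 0 0 0;0 -0.24 0 0 0 0 0;0 -0.32 0 0 0 0 0;0 -0.4 0 0 0 0 0;0 -0.46 0 0 0 0 0;0 -0.49 0 0 0 0 0;0 -0.49 0 0 0 0 0;0 -0.49 0 0 0 0 0'
python3 -c "
from h import *
plan(deck+M@[-.07,-.0094,.037],RM)"
```

```text
t: 24.23
eef_pos: [0.5263, 0.0311, 0.1169]
ee_rot: [-3.006, -0.318, -0.674]
force: [-9.0, 0.0, 12.3]
gripper_width: 0.0207
grip_force: 59.3
shift [-0.023  0.002  0.032] turn [ 0.0006 -0.0015  0.0003] pos [0.5263 0.0311 0.1169] w 0.0207 t 24.2333 F [-9.   0.  12.3]
```

Release, retreat and check alignment from a clear view.

```bash
python3 -m crank '0 0 0 0 0 0 0.3;0 0 0 0 0 0 0.5;0 0 0 0 0 0 0.8;0 0 0 0 0 0 0.8;0 0 0 0 0 0 0.8;0 0 0 0 0 0 0.8'
python3 -m crank '0 0 -0.3 0 0 0 0.8;0 0 -0.6 0 0 0 0.8;0 0 -0.9 0 0 0 0.8;0 0 -1 0 0 0 0.8;0 0 -1 0 0 0 0.8'
python3 -m crank '-0.3 0.4 -0.1 0 0 0 0.8;-0.6 0.8 -0.2 0 0 0 0.8;-0.8 1 -0.2 0 0 0 0.8;-0.8 1 -0.2 0 0 0 0.8'
python3 -m crank '-0.2 0.5 0 0 0 0 0.8;-0.4 1 0 0 0 0 0.8;-0.4 1 0 0 0 0 0.8;-0.4 1 0 0 0 0 0.8'
cat >> h.py <<'E'
def onplane(n,uv,h):
    e,dd=ray(n,uv); q=deck+M[:,2]*h; p=e+dd*((q-e)@M[:,2])/(dd@M[:,2]); return M.T@(p-deck)
def fader(f):
    for n in("side","top"):
        im=np.mean([r.get_image(n) for _ in range(3)],0).astype(np.uint8); cv2.imwrite(f"pics/{n}{f}.png",im[:,:,::-1])
        # rectify a deck-parallel plane at height hh: 0.5 mm/px, x->rows (upslope up), y->cols(+y left)
        for nm,hh,x0,x1,y0,y1 in(("grip",.042,-.097,-.043,-.06,.05),("ptr",.009,-.04,-.005,-.06,.05)):
            c=np.array([(x1,y1),(x1,y0),(x0,y0),(x0,y1)]); src=np.float32([proj(n,deck+M@[a,b,hh]) for a,b in c])
            w,h=int((y1-y0)*2000),int((x1-x0)*2000); H=cv2.getPerspectiveTransform(src,np.float32([(0,0),(w,0),(w,h),(0,h)]))
            o=cv2.warpPerspective(im,H,(w,h),flags=cv2.INTER_CUBIC); hs=cv2.cvtColor(o,cv2.COLOR_RGB2HSV)
            if nm=="grip": m=cv2.inRange(hs,np.array((0,120,110)),np.array((8,255,255)))|cv2.inRange(hs,np.array((170,120,110)),np.array((180,255,255)))
            else: m=cv2.inRange(hs,np.array((13,80,60)),np.array((38,255,255)))
            k,_,st,ce=cv2.connectedComponentsWithStats(m)
            for i in range(1,k):
                if st[i][4]>60: print(n,nm,"local x,y mm",((x1-ce[i][1]/2000)*1e3).round(1),((y1-ce[i][0]/2000)*1e3).round(1),"y range",((y1-st[i][0]/2000)*1e3).round(1),((y1-(st[i][0]+st[i][2])/2000)*1e3).round(1),"x range",((x1-st[i][1]/2000)*1e3).round(1),((x1-(st[i][1]+st[i][3])/2000)*1e3).round(1),"A",st[i][4])
            if nm=="grip":
                g=o[:,:,1].astype(float)
                for xr in(-.06,-.07,-.08):
                    row=g[int((x1-xr)*2000)-8:int((x1-xr)*2000)+8].mean(0); j=np.arange(len(row)); lo=int((y1-.015)*2000) if 0 else 0
                    yy=y1-j/2000; s=(yy<.015)&(yy>-.03); print(n,"G profile x",xr,[(round(a*1e3),int(v)) for a,v in zip(yy[s][::4],row[s][::4])])
E
python3 -c "
from h import *
fader('F1'); cap('red'); cap('blue')"
```

```text
t: 24.73
eef_pos: [0.5261, 0.0311, 0.1157]
ee_rot: [-3.006, -0.318, -0.672]
force: [-0.3, 0.6, -0.4]
gripper_width: 0.0681
grip_force: 0.0
t: 25.15
eef_pos: [0.4935, 0.0238, 0.1903]
ee_rot: [-3.006, -0.318, -0.679]
force: [1.0, -0.3, -1.0]
gripper_width: 0.0685
grip_force: 0.0
t: 25.48
eef_pos: [0.4435, -0.0712, 0.1725]
ee_rot: [-3.008, -0.31, -0.667]
force: [0.3, 0.3, -0.7]
gripper_width: 0.0685
grip_force: 0.0
t: 25.82
eef_pos: [0.434, -0.1537, 0.1602]
ee_rot: [-3.007, -0.312, -0.669]
force: [-0.6, 0.5, -0.0]
gripper_width: 0.0685
grip_force: 0.0
side grip local x,y mm -66.1 9.7 y range 39.0 -23.0 x range -43.0 -94.0 A 10119
side G profile x -0.06 [(15, 28), (13, 28), (11, 27), (8, 27), (7, 29), (5, 31), (3, 35), (1, 44), (-1, 59), (-3, 80), (-5, 100), (-8, 117), (-9, 126), (-11, 124), (-13, 112), (-16, 93), (-18, 73), (-20, 60), (-21, 56), (-23, 57), (-25, 59), (-27, 62), (-30, 62)]
side G profile x -0.07 [(15, 27), (13, 25), (11, 26), (8, 28), (7, 29), (5, 31), (3, 35), (1, 42), (-1, 56), (-3, 76), (-5, 98), (-8, 116), (-9, 127), (-11, 127), (-13, 117), (-16, 105), (-18, 99), (-2
[... 943 characters left out ...]
6), (-20, 72), (-21, 89), (-23, 100), (-25, 104), (-27, 105), (-30, 105)]
top G profile x -0.08 [(15, 72), (13, 72), (11, 72), (8, 71), (7, 70), (5, 64), (3, 56), (1, 46), (-1, 45), (-3, 58), (-5, 83), (-8, 106), (-9, 109), (-11, 90), (-13, 66), (-16, 52), (-18, 59), (-20, 77), (-21, 94), (-23, 102), (-25, 106), (-27, 106), (-30, 106)]
top ptr local x,y mm -20.7 -10.8 y range -5.5 -16.5 x range -8.5 -33.5 A 878
red side cap local mm at 65: [-2.7  1.9 65. ] area 133
red top cap local mm at 65: [-1.8 -0.5 65. ] area 115
red tri [-2.8 -0.7 62.6] err 0.6
blue side cap local mm at 65: [-8.2  0.5 65. ] area 163
blue top cap local mm at 65: [-7.5 -0.6 65. ] area 98
blue tri [-8.1 -0.6 63.8] err 0.5
```

```bash
cat > pf.py <<'E'
from h import *
import sys
for n in("side","top"):
    im=cv2.imread(f"pics/{n}{sys.argv[1]}.png")[:,:,::-1].astype(np.float32)
    for nm,hh,xs in(("ptr",.009,(-.03,-.025,-.02,-.015)),("line",.042,(-.085,-.075,-.065,-.055))):
        ys=np.arange(.012,-.032,-.0015); acc=[]
        for x in xs:
            acc.append([cv2.getRectSubPix(im,(1,1),tuple(map(float,proj(n,deck+M@[x,y,hh]))))[0,0] for y in ys])
        a=np.array(acc).mean(0)
        print(n,nm); print((ys*1e3).round(1).tolist()); 
        for c in(0,1,2): print(a[:,c].astype(int).tolist())
        v=a[:,0]-a[:,2] if nm=="ptr" else None
        if v is not None: v=np.clip(v-np.median(v)-12,0,None); print("R-B centroid",(v@ys/v.sum()*1e3).round(2))
E
python3 pf.py F1
```

```text
side ptr
[12.0, 10.5, 9.0, 7.5, 6.0, 4.5, 3.0, 1.5, 0.0, -1.5, -3.0, -4.5, -6.0, -7.5, -9.0, -10.5, -12.0, -13.5, -15.0, -16.5, -18.0, -19.5, -21.0, -22.5, -24.0, -25.5, -27.0, -28.5, -30.0, -31.5]
[116, 113, 109, 104, 98, 94, 92, 94, 99, 108, 118, 128, 139, 150, 158, 164, 167, 166, 161, 153, 144, 134, 127, 124, 121, 120, 119, 119, 119, 118]
[113, 110, 106, 101, 95, 89, 85, 84, 85, 89, 95, 102, 110, 118, 125, 131, 135, 136, 134, 132, 127, 123, 120, 118, 117, 117, 117, 117, 117, 116]
[115, 112, 108, 102, 95, 87, 79, 71, 66, 63, 61, 61, 63, 67, 73, 79, 86, 93, 99, 105, 109, 112, 115, 116, 118, 118, 119, 119, 118, 118]
R-B centroid -9.27
side line
[12.0, 10.5, 9.0, 7.5, 6.0, 4.5, 3.0, 1.5, 0.0, -1.5, -3.0, -4.5, -6.0, -7.5, -9.0, -10.5, -12.0, -13.5, -15.0, -16.5, -18.0, -19.5, -21.0, -22.5, -24.0, -25.5, -27.0, -28.5, -30.0, -31.5]
[126, 127, 129, 133, 139, 147, 157, 169, 180, 191, 199, 207, 211, 215, 217, 217, 215, 211, 203, 193, 181, 168, 154, 142, 132, 124, 121, 119, 119, 118]
[27, 27, 28, 28, 29, 31, 34, 40, 48, 59, 71, 84, 97, 108, 116, 118, 116, 110, 103, 96, 93, 93, 96, 101, 106
[... 640 characters left out ...]
, 92, 89, 85, 78, 73, 68, 64, 61, 61, 62, 66, 72, 78, 84, 89, 91, 93, 94, 95, 95, 94, 93, 92, 92]
R-B centroid -11.08
top line
[12.0, 10.5, 9.0, 7.5, 6.0, 4.5, 3.0, 1.5, 0.0, -1.5, -3.0, -4.5, -6.0, -7.5, -9.0, -10.5, -12.0, -13.5, -15.0, -16.5, -18.0, -19.5, -21.0, -22.5, -24.0, -25.5, -27.0, -28.5, -30.0, -31.5]
[71, 71, 71, 72, 76, 86, 101, 120, 140, 153, 163, 168, 172, 174, 176, 176, 174, 172, 169, 163, 152, 137, 122, 111, 103, 100, 99, 98, 98, 98]
[65, 64, 64, 63, 62, 59, 54, 50, 46, 48, 55, 69, 86, 100, 105, 98, 83, 68, 58, 54, 59, 68, 78, 85, 90, 92, 92, 93, 93, 93]
[64, 63, 63, 62, 60, 57, 51, 46, 41, 42, 49, 63, 79, 93, 98, 91, 77, 62, 52, 49, 55, 65, 76, 84, 89, 92, 93, 93, 93, 93]
```

Both views put the line about 2.1 mm beyond the pointer towards +y. I check the yaw with the pointer's track before correcting.

Run:
```python
from h import *
for n,tag in(("top","F1"),("top","0"),("side","F1")):
    im=cv2.cvtColor(cv2.imread(f"pics/{n}{tag}.png"),cv2.COLOR_BGR2GRAY).astype(np.float32)
    pts=[]
    for y in np.r_[np.arange(-.075,-.03,.005),np.arange(.02,.075,.005)]:
        xs=np.arange(-.035,-.005,.0005); v=np.array([cv2.getRectSubPix(im,(1,1),tuple(map(float,proj(n,deck+M@[x,y,0]))))[0,0] for x in xs])
        w=np.clip(np.median(v)-8-v,0,None)
        if w.sum()>5: pts.append((y,w@xs/w.sum()))
    p=np.array(pts); k=np.polyfit(p[:,0],p[:,1],1); res=p[:,1]-np.polyval(k,p[:,0]); ok=abs(res)<.002; k=np.polyfit(p[ok,0],p[ok,1],1)
    print(n,tag,ok.sum(),"slope deg",np.degrees(k[0]).round(2),"x0",k[1].round(4),"rms",res.std().round(4))
```

```text
top F1 20 slope deg -0.1 x0 -0.0217 rms 0.0003
top 0 20 slope deg -0.07 x0 -0.0217 rms 0.0002Traceback (most recent call last):
  File "<stdin>", line 6, in <module>
  File "h.py", line 12, in proj
    c,A=cam(n); q=A.T@(np.asarray(p)-c["eye"]); return np.array([c["cx"]-c["fx"]*q[0]/q[2], c["cy"]+c["fy"]*q[1]/q[2]])
        ~~~^^^
  File "h.py", line 5, in cam
    c=r.camera_info(n); return c, R.from_rotvec(c["attitude"]).as_matrix()
ValueError: time passes only in moves, steps and waits
```

```bash
python3 -c "
from h import *
plan(deck+M@[-.07,-.0117,.117],RM)"
```

```text
shift [ 1.187 -1.963  0.22 ] turn [ 0.0003 -0.0013  0.0005] pos [ 0.4348 -0.1516  0.1621] w 0.0686 t 26.3167 F [ 0.6 -1.   0.1]
```

```bash
python3 -m crank '0.3 -0.5 0 0 0 0 0.8;0.6 -0.98 0 0 0 0 0.8;0.6 -0.98 0 0 0 0 0.8;0.6 -0.98 0 0 0 0 0.8'
python3 -m crank '0.3 -0.5 0 0 0 0 0.8;0.58 -0.98 0.2 0 0 0 0.8;0.58 -0.98 0.2 0 0 0 0.8;0.58 -0.98 0.2 0 0 0 0.8'
python3 -c "
from h import *
plan(deck+M@[-.07,-.0117,.037],RM)"
```

```text
t: 26.65
eef_pos: [0.4617, -0.0635, 0.1834]
ee_rot: [-3.005, -0.326, -0.675]
force: [-1.1, -0.2, -1.0]
gripper_width: 0.0683
grip_force: 0.0
t: 26.98
eef_pos: [0.4926, 0.0229, 0.1874]
ee_rot: [-3.005, -0.324, -0.673]
force: [-0.1, -0.4, 0.2]
gripper_width: 0.0683
grip_force: 0.0
shift [-0.007  0.018  1.014] turn [-0.0001 -0.0012  0.0014] pos [0.4926 0.0229 0.1874] w 0.0683 t 26.9833 F [-0.1 -0.4  0.2]
```

```bash
python3 -m crank '0 0.02 0.3 0 0 0.001 0.8;0 0.02 0.6 0 0 0.001 0.8;0 0.02 0.9 0 0 0.001 0.8;0 0.02 1 0 0 0.001 0.8;0 0.02 1 0 0 0.001 0.8'
python3 -m crank '0 0 0 0 0 0 0.4;0 0 0 0 0 0 0.3;0 0 0 0 0 0 0.2;0 0 0 0 0 0 0;0 0 0 0 0 0 0;0 0 0 0 0 0 0;0 0 0 0 0 0 0'
python3 -c "
from h import *
plan(deck+M@[-.07,-.0117,.037],RM)"
```

```text
t: 27.4
eef_pos: [0.5245, 0.0249, 0.1127]
ee_rot: [-3.007, -0.311, -0.666]
force: [-0.4, 0.2, 0.4]
gripper_width: 0.0684
grip_force: 0.0
t: 27.98
eef_pos: [0.526, 0.026, 0.1165]
ee_rot: [-3.006, -0.314, -0.675]
force: [-7.2, 0.5, 11.1]
gripper_width: 0.0204
grip_force: 58.2
shift [-0.006 -0.031  0.034] turn [ 0.0006 -0.0017 -0.0005] pos [0.526  0.026  0.1165] w 0.0204 t 27.9833 F [-7.2  0.5 11.1]
```

```bash
python3 -m crank '0 -0.015 0 0 0 0 0;0 -0.031 0 0 0 0 0;0 -0.031 0 0 0 0 0;0 -0.031 0 0 0 0 0;0 -0.031 0 0 0 0 0'
python3 -c "
from h import *
plan(deck+M@[-.07,-.0117,.037],RM)"
```

```text
t: 28.4
eef_pos: [0.5256, 0.028, 0.1165]
ee_rot: [-3.007, -0.313, -0.675]
force: [-6.5, -2.3, 9.6]
gripper_width: 0.0207
grip_force: 58.2
shift [-0.006 -0.006  0.035] turn [ 0.0008 -0.0017 -0.0007] pos [0.5256 0.028  0.1165] w 0.0207 t 28.4 F [-6.5 -2.3  9.6]
```

```bash
python3 -m crank '0 -0.007 0 0 0 0 0;0 -0.007 0 0 0 0 0;0 -0.007 0 0 0 0 0'
python3 -m crank '0 0 0 0 0 0 0.3;0 0 0 0 0 0 0.5;0 0 0 0 0 0 0.8;0 0 0 0 0 0 0.8;0 0 0 0 0 0 0.8;0 0 0 0 0 0 0.8'
python3 -m crank '0 0 -0.3 0 0 0 0.8;0 0 -0.6 0 0 0 0.8;0 0 -0.9 0 0 0 0.8;0 0 -1 0 0 0 0.8;0 0 -1 0 0 0 0.8'
python3 -m crank '-0.3 0.4 -0.1 0 0 0 0.8;-0.6 0.8 -0.2 0 0 0 0.8;-0.8 1 -0.2 0 0 0 0.8;-0.8 1 -0.2 0 0 0 0.8'
python3 -m crank '-0.2 0.5 0 0 0 0 0.8;-0.4 1 0 0 0 0 0.8;-0.4 1 0 0 0 0 0.8;-0.4 1 0 0 0 0 0.8'
python3 - <<'E'
from h import *
for n in("side","top"):
    im=np.mean([r.get_image(n) for _ in range(3)],0).astype(np.uint8); cv2.imwrite(f"pics/{n}F2.png",im[:,:,::-1])
cap('red');cap('blue')
E
python3 pf.py F2 | grep -v '\[12.0'
```

```text
t: 28.65
eef_pos: [0.5255, 0.0283, 0.1165]
ee_rot: [-3.007, -0.313, -0.675]
force: [-6.5, -2.7, 9.6]
gripper_width: 0.0207
grip_force: 58.3
t: 29.15
eef_pos: [0.525, 0.0291, 0.115]
ee_rot: [-3.006, -0.314, -0.672]
force: [0.2, -0.4, -0.0]
gripper_width: 0.0686
grip_force: 0.0
t: 29.57
eef_pos: [0.4924, 0.0218, 0.1896]
ee_rot: [-3.006, -0.313, -0.678]
force: [0.6, -0.1, 0.0]
gripper_width: 0.0685
grip_force: 0.0
t: 29.9
eef_pos: [0.4422, -0.0731, 0.1718]
ee_rot: [-3.008, -0.305, -0.667]
force: [0.5, -0.5, -1.1]
gripper_width: 0.0684
grip_force: 0.0
t: 30.23
eef_pos: [0.4325, -0.1556, 0.1593]
ee_rot: [-3.007, -0.307, -0.669]
force: [0.6, -0.2, 0.9]
gripper_width: 0.0685
grip_force: 0.0
red side cap local mm at 65: [-3.1  2.1 65. ] area 132
red top cap local mm at 65: [-1.6 -0.2 65. ] area 113
red tri [-2.9 -0.4 62.6] err 1.0
blue side cap local mm at 65: [-8.3  0.6 65. ] area 163
blue top cap local mm at 65: [-7.4 -0.7 65. ] area 99
blue tri [-8.2 -0.7 63.5] err 0.7
side ptr
[115, 112, 108, 103, 97, 93, 92, 95, 100, 108, 117, 128, 139, 150, 158, 165, 168, 166, 161, 153, 144, 135, 128, 
[... 861 characters left out ...]
 101, 100, 99, 99, 99, 98, 98, 97, 97]
[94, 95, 95, 96, 96, 94, 92, 89, 85, 79, 76, 77, 82, 91, 102, 108, 109, 108, 104, 100, 97, 94, 94, 95, 95, 95, 94, 93, 93, 92]
[95, 95, 96, 97, 97, 95, 93, 89, 85, 79, 73, 68, 65, 62, 62, 62, 66, 72, 78, 85, 89, 91, 93, 94, 95, 95, 94, 93, 93, 92]
R-B centroid -11.08
top line
[71, 71, 70, 71, 71, 73, 79, 90, 106, 126, 145, 157, 165, 170, 174, 176, 176, 175, 174, 172, 168, 162, 150, 134, 120, 109, 102, 100, 98, 98]
[65, 64, 64, 65, 64, 64, 62, 59, 55, 50, 47, 50, 60, 75, 91, 102, 102, 92, 78, 63, 55, 55, 61, 71, 81, 87, 90, 92, 93, 93]
[64, 63, 63, 63, 63, 62, 60, 57, 52, 46, 42, 45, 54, 68, 84, 95, 95, 86, 71, 57, 49, 50, 58, 69, 80, 87, 91, 92, 93, 93]
```

The fader line and pointer now agree within about 0.5 mm in both views (top −11.2 vs −11.1 to −11.7 mm, side −12.7 vs −12.3 mm). Both jars are down and the arm is clear, so I hand in.

```bash
python3 -c "
from station import r
print(r.close_job())"
```

```text
the job is handed in; nothing more can be done
None
```

The job is handed in: both jars are fully down, cap up (red in the right pocket, blue in the left, leaning slightly downslope in its clearance), and the fader line was then set within about 0.5 mm of the pointer, at about 31 s of the 64 s allowed; I did not re-measure the bystanders, and hand-in returned no verdict.

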